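# Crate up the finger rolls at the tipping stand

### The arm

A 6-joint arm with a two-finger parallel gripper is mounted at the origin on the work surface. World frame = base frame: x ahead of the robot, y to its left, z up, the work surface at z = 0. Lengths are in m, angles in rad, forces in N, time in s.
With the tool pointing down it reaches from about 0.275 to 1 m from the base axis. Payload 8.4 kg.
Tool frame: the origin (TCP) lies midway between the tips of the shut fingers; the grasp point (between the pads) lies 19 mm behind it; z points along the fingers, y is the direction in which the jaws open and shut (so a half turn about z gives the same grasp; the last joint's range is limited). The gripper opens to 85 mm and grips with 20 to 120 N. Pads are 22 mm wide; open, the fingers measure 114 mm over their backs; the gripper's body (76 mm by 85 mm) begins 54 mm behind the grasp point. The pads swing forward as they close: fully open they stand 13 mm farther back than shut.
Start: joints at [-1.296, 0.353, 1.633, -0, 1.155, -0.002], TCP at [0.171, -0.601, 0.231] pointing down, gripper open.
Joint ranges: [-2.63, 2.63], [-0.92, 2.1], [0.06, 2.66], [-1.3, 4.44], [0, 2.69], [-3.02, 3.02]. Speed limits (rad/s): [2.22, 2.22, 2.79, 3.14, 3.14, 3.14].

### API

Orientations are given as a rotation vector (axis times angle).
In Python, from plant import get_state, read_camera, job_done gives the robot as it stands.
- The arm moves only by the tool apply_moves, never from a script. Its arguments are lists of equal length, an entry for each row: "slide": the shift along the tool's x, y, z in mm, a list of three; "rot": the turn, a rotation vector about the tool's x, y, z in degrees, a list of three; "claw": the finger opening in mm, from 0 to 85.4. A call has exactly 10 rows; each row shifts and turns the commanded pose from where the row before left it, along the tool's axes as they then stand; what a row does not reach is not made up. A row lasts 1/8 s, in which the tool goes at most 62.5 mm and 10.7 degrees, less where a joint would pass 70% of its speed; a pose out of reach is approached as far as the arm can. A call with a gripper value outside its range is refused whole. The fingers move at their own pace and stop on an object; the grip force is fixed at half the most. Time passes only in rows, so rows that do not move let the fingers close, or fill a call up. It gives the time, the measured TCP pose, the force and the opening at its end, in the units of the state.
- get_state(): the state, without advancing time (a new reading comes with each control period).
- read_camera(name): name is "side" or "top" or "wrist"; returns a dict with "pixels" (480x640x3 uint8, blue, green, red), "depth" (480x640 float32, m along the optical axis (not along the pixel's ray), 0 where there is no reading), "mtx" (3x3 intrinsics, pixels), "rvec" (rotation vector, rad) and "tvec" (3), from world to camera coordinates, as OpenCV has them; the wrist camera has in their place "mount" (4x4, takes a point from camera to tool coordinates, whose origin is the TCP and whose axes are the flange's). Camera axes: x right, y down, z forward; pixel columns grow to the right and rows downward; lengths in m; the calibration is good to about 2 mm. A picture is of the moment at which its call begins: read the wrist's pose just before it.
- job_done(): hands the job in, once; it reports no verdict.
The state is a dict: "time": time; "qpos": joint angles; "qd": joint speeds; "joint_efforts": joint torques, N m; "position": TCP position; "ee_rot": TCP orientation; "force": force on the tool from outside, world axes, zero at the start; "torque": the same for the moment, N m; "gripper_width": finger opening in m.
Only numpy, scipy, OpenCV 4.12 (cv2) and the standard library are available. Lean on these libraries where they do the work, as an engineer would, in place of code of your own. Each camera call takes 0.05 s, during which the arm holds its last target. There are 200 camera calls.

### The job

Crate up the finger rolls: first swing the tipping stand's folding prop leg all the way out to its stop and stand the small brown crate upright on the ledge and opened leg, centred under the tray's lip. Then lift the tray by its handle so that the rolls on it slide into the crate (do not pick them off the tray), lower the tray back level, and put every roll that lies loose on the bench into the crate too; the loose ones may go in at any time. Leave the flour shaker and the cream tub where they stand.

Things in the scene. Friction and masses are not known exactly. Their poses are not given: they have to be found in the camera images.
- stand: tipping stand fixed to the bench. Origin: on the bench, straight under the middle of the tray's lip. z up; +y points from the lip to the tray's handle; the crate rest is on its -y side: a fixed ledge (x -70 to 70 mm, out to y -35 mm, top 45 mm above the bench) plus the folding leg, its top level with the ledge. The metal body under the tray fills x -65 to 65, y 15 to 145 mm
- leg (a joint): the stand's folding prop leg, rad, on a vertical hinge: 0 = folded, pointing along the stand's -x, along the ledge and past it; swings counter-clockwise seen from above to its stop at 1.571, where it points along the stand's -y. Starts at 0.1 to 0.45. Stays where it is left (about 1 N at the tip moves it); push its side face near the tip, which in the folded leg sticks out past the ledge
- leg_hinge (a point): point on the leg's vertical hinge axis, 45 mm above the bench (height of the leg's top), at x 0, y -45 mm of the stand
- leg_tip (a point): free end of the prop leg, at its top, 160 mm from the hinge axis. The leg is dark steel, gate-like, 16 mm thick, from about 3 mm to 45 mm above the bench
- rest_mid (a point): middle of the crate's place on the rest, at the height of the ledge's and the opened leg's top: stand x 0, y -102 mm, z 45 mm. A crate centred here, square to the stand, stands 12 mm off the lip
- tray (a joint): tilt of the aluminium tipping tray, rad: 0 = level, grows as the handle end is lifted, end of travel 1.15. Hinged at its lip (point tray_hinge) along the stand's x. 140 mm wide, 170 mm long, floor 5 mm thick, walls up to 30 mm on three sides, open at the lip; 0.35 to 0.57 kg; falls back level if let go. Rolls start to slide at about 0.45 to 0.65
- tray_hinge (a point): middle of the tray's hinge line at the lip, 145 mm above the bench
- tray_handle (a point): middle of the tray's handle: a black round bar 14 mm thick, 92 mm free length, parallel to the hinge line (stand x), 45 mm above the tray's end wall; moves with the tray. Tray level: 167.5 mm from the hinge line along the stand's +y and 75 mm above it. The bar may turn between the fingers while being lifted
- crate: small open brown plastic crate, 180 x 180 mm outside, 85 mm tall, walls 8 mm thick, floor at most 8 mm, flat-topped walls that can be pinched, its slots are only surface marks; 0.2 to 0.4 kg. Origin: centre of its underside, z up, x and y square to its walls
- tray_roll1: finger roll, brown crust, 66 mm long (its x axis) x 40 mm wide (y) x 34 mm high (z), 60 g, rigid; origin at its centre. Starts on the tipping tray, lengthwise; may be absent
- tray_roll2: finger roll, brown crust, 66 mm long (its x axis) x 40 mm wide (y) x 34 mm high (z), 60 g, rigid; origin at its centre. Starts on the tipping tray, lengthwise; may be absent
- tray_roll3: finger roll, brown crust, 66 mm long (its x axis) x 40 mm wide (y) x 34 mm high (z), 60 g, rigid; origin at its centre. Starts on the tipping tray, lengthwise; may be absent
- tray_roll4: finger roll, brown crust, 66 mm long (its x axis) x 40 mm wide (y) x 34 mm high (z), 60 g, rigid; origin at its centre. Starts on the tipping tray, lengthwise; may be absent
- stray_roll1: finger roll, brown crust, 66 mm long (its x axis) x 40 mm wide (y) x 34 mm high (z), 60 g, rigid; origin at its centre. Starts flat side down on the bench; may be absent
- stray_roll2: finger roll, brown crust, 66 mm long (its x axis) x 40 mm wide (y) x 34 mm high (z), 60 g, rigid; origin at its centre. Starts flat side down on the bench; may be absent
- stray_roll3: finger roll, brown crust, 66 mm long (its x axis) x 40 mm wide (y) x 34 mm high (z), 60 g, rigid; origin at its centre. Starts flat side down on the bench; may be absent
- stray_roll4: finger roll, brown crust, 66 mm long (its x axis) x 40 mm wide (y) x 34 mm high (z), 60 g, rigid; origin at its centre. Starts flat side down on the bench; may be absent
- shaker: steel flour shaker, a plain upright cylinder 56 mm across and 85 mm tall, standing among the rolls; bystander. Origin: centre of its underside
- cream_tub: white plastic cream tub with a lid, 100 mm across, 80 mm tall; bystander. Origin: centre of its underside
There are look-alikes about, which are no part of the job. What is shaped like the tray_roll1 but red is not meant. Leave any red look-alike of the stray_roll4 alone.

How it is judged:
By the outcome, as a careful person would: the job done as asked, in the order asked, and still so for the second after the job is handed in, with the robot touching nothing.
Of tray_roll1, tray_roll2, tray_roll3, tray_roll4 only 2 to 4 are there at a start; the rules pass over those that are not, and their reading is None.
Of stray_roll1, stray_roll2, stray_roll3, stray_roll4 only 2 to 4 are there at a start; the rules pass over those that are not, and their reading is None.
At some moment in a run one of stray_roll1, stray_roll2, stray_roll3, stray_roll4 may be knocked a few centimetres aside while the robot is not near it.
Once in a run the grip may slacken for a moment while it holds something.
It also fails if it takes over 210 s, if anything falls off the work surface, if the arm or the gripper's body presses on something with over 40 N, if the wrist force passes 120 N, or if a joint passes its speed limit or range.

## Working session

There is one attempt and no reset: what is moved stays moved. The work goes in short steps, Python scripts to look and compute and a tool call to move; the robot and the scene stay as the last step left them, time stands still between calls to the robot, and variables do not carry over. Pictures are saved under pics/ and viewed, about 12 in all and at most 16, crops included, and the job is handed in when it is done.

Besides the shell and the picture viewer there is one more tool, called after "Request:" as a command line: name --argument value ..., lists and objects as JSON in quotes. apply_moves: Moves the arm, as the interface text tells. Its arguments: {"type":"object","properties":{"slide":{"type":"array","items":{"type":"array","items":{"type":"number"}}},"rot":{"type":"array","items":{"type":"array","items":{"type":"number"}}},"claw":{"type":"array","items":{"type":"number"}}},"required":["slide","rot","claw"]}

```bash
mkdir -p pics; ls
cat > h.py <<'E'
import numpy as np, cv2
from scipy.spatial.transform import Rotation as R
from plant import get_state, read_camera, job_done
def cap(n):
    s=get_state(); c=read_camera(n); 
    if n=='wrist':
        T=np.eye(4);T[:3,:3]=R.from_rotvec(s['ee_rot']).as_matrix();T[:3,3]=s['position'];M=T@np.array(c['mount'])
    else:
        A=np.eye(4);A[:3,:3]=cv2.Rodrigues(np.array(c['rvec'],float))[0];A[:3,3]=np.ravel(c['tvec']);M=np.linalg.inv(A)
    c['M']=M; np.savez('last_%s.npz'%n,M=M,depth=c['depth'],pixels=c['pixels'],mtx=c['mtx']); return c
def load(n): return dict(np.load('last_%s.npz'%n))
def cloud(c):
    d=c['depth'];v,u=np.mgrid[:480,:640];K=np.array(c['mtx'])
    p=np.stack([(u-K[0,2])*d/K[0,0],(v-K[1,2])*d/K[1,1],d],-1)
    w=p@c['M'][:3,:3].T+c['M'][:3,3]; w[d==0]=np.nan; return w
def ray(c,u,v,z):  # pixel -> world at height z
    K=np.array(c['mtx']);r=c['M'][:3,:3]@np.array([(u-K[0,2])/K[0,0],(v-K[1,2])/K[1,1],1]);o=c['M'][:3,3]
    return o+r*(z-o[2])/r[2]
def proj(c,p):
    q=np.linalg.inv(c['M'])@np.r_[p,1];k=np.array(c['mtx'])@q[:3];return k[:2]/k[2]
E
python3 - <<'E'
from h import *
print(get_state())
for n in('top','side','wrist'):
    c=cap(n);cv2.imwrite(f'pics/{n}0.png',c['pixels']);print(n,c['M'].round(3).tolist(),np.array(c['mtx'])[0])
E
```

```text
pics
{'time': 0.0, 'qpos': array([-1.29640040e+00,  3.53639398e-01,  1.63411535e+00, -2.12383972e-05,
        1.15521132e+00, -2.38041695e-03]), 'qd': array([ 0.00115812, -0.000322  ,  0.00071254, -0.00092114, -0.00036855,
        0.00140309]), 'joint_efforts': array([ 2.02192918e-03, -6.05242467e+01, -3.42078459e+01, -5.23826964e-05,
        9.39732447e-03, -5.00582274e-06]), 'position': array([ 0.17066353, -0.60076099,  0.23057519]), 'ee_rot': array([-3.11021087e+00, -4.33198900e-01,  3.22604047e-04]), 'force': array([-0.5041876 , -0.39360748, -0.37481003]), 'torque': array([-0.01189855,  0.00013612,  0.01701097]), 'gripper_width': 0.08558481881067831}
top [[-0.011, -0.993, 0.119, 0.383], [-1.0, 0.01, -0.007, 0.025], [0.005, -0.119, -0.993, 1.459], [0.0, 0.0, 0.0, 1.0]] [620.56254713   0.         316.71337403]
side [[-0.925, -0.273, 0.263, 0.175], [-0.379, 0.679, -0.628, 0.867], [-0.007, -0.681, -0.732, 1.136], [0.0, 0.0, 0.0, 1.0]] [590.16044635   0.         313.04327993]
wrist [[0.273, -0.923, -0.27, 0.238], [-0.962, -0.262, -0.076, -0.583], [-0.001, 0.28, -0.96, 0.374], [0.0, 0.0, 0.0, 1.0]] [392.75276854   0.         318.17573457]
```

View pics/top0.png

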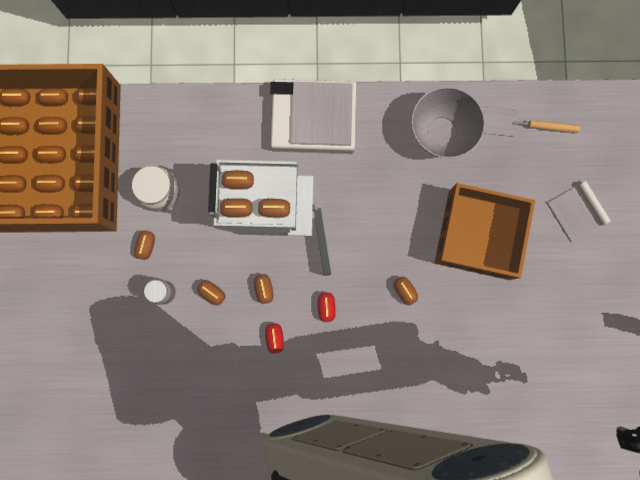

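View pics/side0.png

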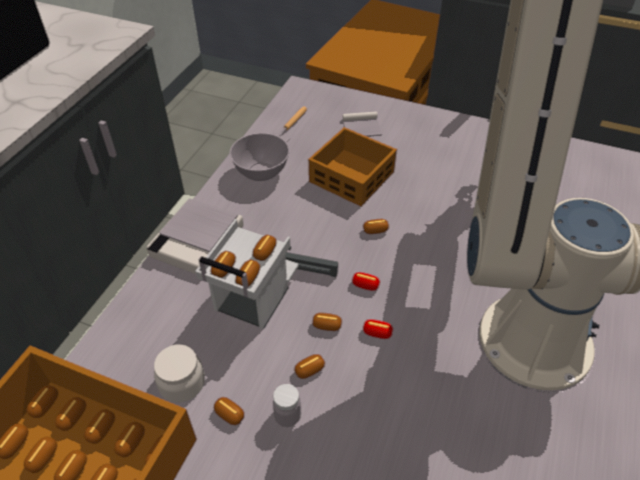

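The top view shows the stand: handle at (213,188), lip at about x=298, leg from (318,210) to (325,272). The crate is at (487,231), the shaker at (158,291) and the tub at (153,188). There are 3 tray rolls. The strays are at (145,245), (210,292), (263,289) and (405,291). The red look-alikes at (327,307) and (275,338), and the rolls in the big left crate, are not part of the job.

Run:
```python
from h import *
c=load('top');w=cloud(c);im=c['pixels'];z=w[...,2]
print('bench z',np.nanmedian(z[330:,0:60]), np.nanmedian(z[300:330,450:550]))
def rect(m,name):
    P=w[m];P=P[~np.isnan(P[:,0])];r=cv2.minAreaRect(P[:,:2].astype(np.float32));print(name,len(P),np.round(r[0],4),np.round(r[1],4),round(r[2],1),'z',np.percentile(P[:,2],[5,50,95]).round(3));return P
def box(u0,v0,u1,v1):
    m=np.zeros(z.shape,bool);m[v0:v1,u0:u1]=1;return m
rect(box(430,175,545,285)&(z>.06),'crate')
rect(box(430,175,545,285)&(z>.078),'crate rim')
for n,b in dict(s1=(130,228,160,262),s2=(193,275,230,310),s3=(250,270,280,308),s4=(390,272,423,308),red1=(315,288,340,325),red2=(262,318,290,356),shaker=(138,275,175,308),tub=(128,162,180,212)).items():
    P=rect(box(*b)&(z>.012),n)
    if n in('shaker','tub'): rect(box(*b)&(z>.07),n+'top')
    else:
        q=P[:,:2]-P[:,:2].mean(0);e=np.linalg.svd(q,full_matrices=False)[2][0];print('   mean',P[:,:2].mean(0).round(4),'ang',np.degrees(np.arctan2(e[1],e[0])).round(1))
rect(box(205,150,310,240)&(z>.165),'tray rim')
P=rect(box(200,150,222,230)&(z>.205),'handle')
q=P[:,:2]-P[:,:2].mean(0);e=np.linalg.svd(q,full_matrices=False)[2][0];print(P.mean(0),e)
rect(box(285,165,320,245)&(z>.035)&(z<.06),'ledge')
P=rect(box(312,205,335,280)&(z>.03)&(z<.06)&(im.max(-1)<110),'leg')
q=P[:,:2]-P[:,:2].mean(0);e=np.linalg.svd(q,full_matrices=False)[2][0];print(e)
cv2.imwrite('pics/crop1.png',cv2.resize(im[140:320,120:340],None,fx=3.6,fy=3.3,interpolation=cv2.INTER_CUBIC))
```

```text
bench z -0.0012720582551613013 -0.0015387448106589652
crate 1767 [ 0.5718 -0.3681] [0.1842 0.1826] 76.6 z [0.063 0.082 0.088]
crate rim 1211 [ 0.5722 -0.3681] [0.1823 0.1815] 76.8 z [0.079 0.083 0.088]
s1 457 [0.5533 0.4184] [0.0393 0.0668] 74.9 z [0.019 0.029 0.037]
   mean [0.5521 0.4163] ang 164.8
s2 460 [0.4406 0.2624] [0.0667 0.0401] 52.8 z [0.019 0.029 0.036]
   mean [0.4403 0.261 ] ang -126.2
s3 452 [0.4481 0.1412] [0.0663 0.0401] 13.9 z [0.019 0.029 0.036]
   mean [0.4479 0.1405] ang -168.6
s4 458 [ 0.4405 -0.1878] [0.0667 0.0406] 30.8 z [0.019 0.029 0.035]
   mean [ 0.4401 -0.1867] ang -148.0
red1 453 [ 0.405  -0.0029] [0.0394 0.0644] 89.3 z [0.019 0.029 0.036]
   mean [ 0.4047 -0.0036] ang -177.5
red2 470 [0.3348 0.1166] [0.0669 0.0405] 7.3 z [0.019 0.029 0.036]
   mean [0.3351 0.1159] ang -173.1
shaker 610 [0.4426 0.3726] [0.0519 0.0526] 37.2 z [0.025 0.081 0.088]
shakertop 418 [0.4427 0.375 ] [0.0487 0.0487] 38.1 z [0.078 0.083 0.088]
tub 1640 [0.6805 0.3898] [0.0933 0.0986] 18.6 z [0.029 0.077 0.083]
tubtop 1125 [0.6838 0.3915] [0.0852 0.0854] 25.6 z [0.074 0.079 0.083]
tray rim 2617 [0.643  0.1483] [0.1739 0.1425] 87.8 z [0.169 0.178 0.225]
handle 363 [0.6446 0.2281] [0.0144 0.1078] 88.0 z [0.219 0.224 0.229]
[0.64282212 0.22758446 0.22398082] [-0.99930449  0.03728992]
ledge 1169 [0.6294 0.0488] [0.0781 0.1612] 89.3 z [0.039 0.044 0.049]
leg 459 [0.56  0.005] [0.1623 0.0157] 8.3 z [0.039 0.044 0.049]
[-0.9896585  -0.14344358]
```

View pics/crop1.png

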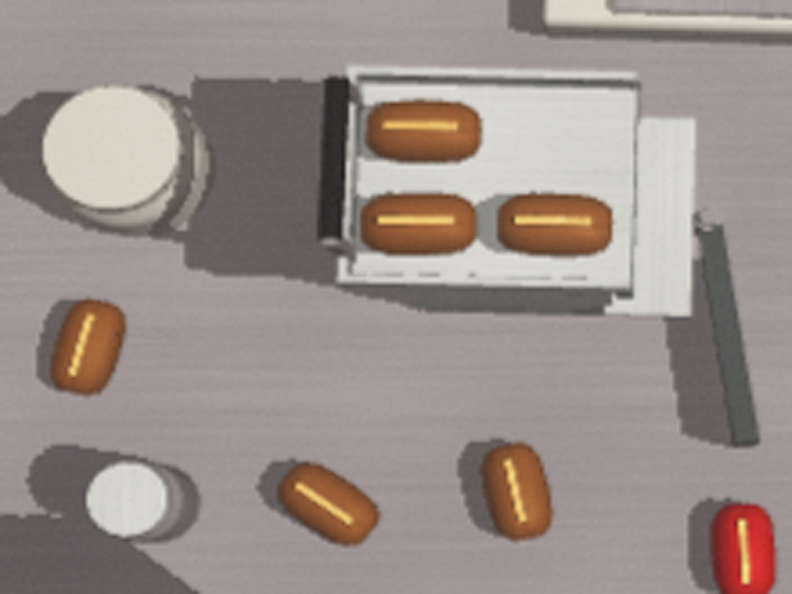

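Two points agree on the stand pose: origin about (0.638, 0.0605), yaw about -2.15°, leg angle about 0.18 rad. The crate is at (0.572, -0.368), yaw about -13.3°, and its 182 mm size matches. The roll sizes match too. I'll start with the leg.

```bash
cat > plan.py <<'E'
from h import *
def down(yaw): # tool z down, tool x at yaw (deg)
    return R.from_euler('z',yaw,degrees=True)*R.from_rotvec([np.pi,0,0])
def plan(wps,start=None,step=48,turn=9.5,dec=0):
    """wps: (x,y,z,yaw,claw[,rows]) -> printed rows"""
    s=get_state();p,r=(s['position'],R.from_rotvec(s['ee_rot'])) if start is None else (np.array(start[:3]),down(start[3]))
    rows=[]
    for w in wps:
        q=np.array(w[:3]);rt=down(w[3]);n=w[5] if len(w)>5 else 0
        dr=(r.inv()*rt).as_rotvec()
        n=max(n,int(np.ceil(np.linalg.norm(q-p)*1e3/step)),int(np.ceil(np.degrees(np.linalg.norm(dr))/turn)),1)
        P0,R0=p,r
        for i in range(1,n+1):
            qi=P0+(q-P0)*i/n; ri=R0*R.from_rotvec(dr*i/n)
            sl=np.round(r.inv().apply(qi-p)*1e3,dec);ro=np.round(np.degrees((r.inv()*ri).as_rotvec()),1)
            p=p+r.apply(sl/1e3); r=r*R.from_rotvec(np.radians(ro)); rows.append((sl+0.,ro+0.,w[4]))
    while len(rows)%10: rows.append((np.zeros(3),np.zeros(3),rows[-1][2]))
    for k in range(0,len(rows),10):
        b=rows[k:k+10];f=lambda j:'['+','.join('['+','.join('%g'%x for x in a[j])+']' for a in b)+']'
        print('slide',f(0));print('rot',f(1));print('claw',[a[2] for a in b])
    print('end',p.round(4),r.as_rotvec().round(3))
E
python3 - <<'E'
from plan import *
H=np.array([.6375,.0158])
def arc(phi,off,r=.135):
    a=np.radians(phi);d=np.array([np.cos(a),np.sin(a)]);t=np.array([-d[1],d[0]]);return H+r*d-off*t
w=[(.498,.04,.231,0,0),(.498,.04,.02,0,0,6)]
for i,ph in enumerate(np.linspace(188.3,266,13)): w.append((*arc(ph,.0225-.003*i/12),.02,0,0))
plan(w)
print(arc(267.85,.019))
E
```

```text
slide [[33,-35,0],[32,-36,0],[31,-36,0],[31,-37,0],[30,-38,0],[29,-38,0],[29,-38,0],[27,-39,0],[28,-40,0],[26,-40,0]]
rot [[0,0,1.1],[0,0,1],[0,0,1.1],[0,0,1],[0,0,1.1],[0,0,1],[0,0,1.1],[0,0,1.1],[0,0,1],[0,0,1.1]]
claw [0, 0, 0, 0, 0, 0, 0, 0, 0, 0]
slide [[26,-40,0],[25,-41,0],[24,-42,0],[23,-42,0],[23,-42,0],[0,0,35],[0,0,35],[0,0,36],[0,0,35],[0,0,35]]
rot [[0,0,1],[0,0,1.1],[-0.1,0,1],[0,0,1.1],[0,0,1.1],[0,0,0],[0,0,0],[0,0,0],[0,0,0],[0,0,0]]
claw [0, 0, 0, 0, 0, 0, 0, 0, 0, 0]
slide [[0,0,35],[2,21,0],[1,16,0],[3,16,0],[4,15,0],[6,14,0],[7,14,0],[9,13,0],[11,12,0],[11,10,0]]
rot [[0,0,0],[0,0,0],[0,0,0],[0,0,0],[0,0,0],[0,0,0],[0,0,0],[0,0,0],[0,0,0],[0,0,0]]
claw [0, 0, 0, 0, 0, 0, 0, 0, 0, 0]
slide [[13,9,0],[14,7,0],[14,6,0],[16,4,0],[0,0,0],[0,0,0],[0,0,0],[0,0,0],[0,0,0],[0,0,0]]
rot [[0,0,0],[0,0,0],[0,0,0],[0,0,0],[0,0,0],[0,0,0],[0,0,0],[0,0,0],[0,0,0],[0,0,0]]
claw [0, 0, 0, 0, 0, 0, 0, 0, 0, 0]
end [ 0.6091 -0.117   0.0202] [ 3.141e+00 -1.000e-03 -0.000e+00]
[ 0.61344875 -0.11839217]
```

Request:
apply_moves --slide '[[33,-35,0],[32,-36,0],[31,-36,0],[31,-37,0],[30,-38,0],[29,-38,0],[29,-38,0],[27,-39,0],[28,-40,0],[26,-40,0]]' --rot '[[0,0,1.1],[0,0,1],[0,0,1.1],[0,0,1],[0,0,1.1],[0,0,1],[0,0,1.1],[0,0,1.1],[0,0,1],[0,0,1.1]]' --claw '[0,0,0,0,0,0,0,0,0,0]'

```text
time: 1.4
position: [0.3895, -0.1722, 0.2313]
ee_rot: [3.138, 0.143, 0.0]
force: [0.6, -1.4, 0.8]
gripper_width: -0.0001
```

Request:
apply_moves --slide '[[26,-40,0],[25,-41,0],[24,-42,0],[23,-42,0],[23,-42,0],[0,0,35],[0,0,35],[0,0,36],[0,0,35],[0,0,35]]' --rot '[[0,0,1],[0,0,1.1],[0,0,1],[0,0,1.1],[0,0,1.1],[0,0,0],[0,0,0],[0,0,0],[0,0,0],[0,0,0]]' --claw '[0,0,0,0,0,0,0,0,0,0]'

```text
time: 2.65
position: [0.4983, 0.0398, 0.0542]
ee_rot: [3.142, -0.001, 0.0]
force: [-0.3, -0.4, 0.0]
gripper_width: -0.0001
```

Tracking is exact. Next, the push.

Request:
apply_moves --slide '[[0,0,35],[2,21,0],[1,16,0],[3,16,0],[4,15,0],[6,14,0],[7,14,0],[9,13,0],[11,12,0],[11,10,0]]' --rot '[[0,0,0],[0,0,0],[0,0,0],[0,0,0],[0,0,0],[0,0,0],[0,0,0],[0,0,0],[0,0,0],[0,0,0]]' --claw '[0,0,0,0,0,0,0,0,0,0]'

```text
time: 3.9
position: [0.5531, -0.092, 0.0202]
ee_rot: [3.142, -0.001, -0.0]
force: [-0.8, 1.8, -0.8]
gripper_width: -0.0001
```

Request:
apply_moves --slide '[[13,9,0],[14,7,0],[14,6,0],[16,4,0],[2,0,0],[1,0,0],[1,0,0],[1,0,0],[0,0,0],[0,0,0]]' --rot '[[0,0,0],[0,0,0],[0,0,0],[0,0,0],[0,0,0],[0,0,0],[0,0,0],[0,0,0],[0,0,0],[0,0,0]]' --claw '[0,0,0,0,0,0,0,0,0,0]'

```text
time: 5.15
position: [0.6141, -0.1172, 0.0203]
ee_rot: [-3.142, 0.001, 0.0]
force: [-0.6, -0.2, 0.5]
gripper_width: -0.0001
```

Request:
apply_moves --slide '[[1,0,0],[0,0,0],[1,0,0],[0,0,0],[1,0,0],[0,0,0],[1,0,0],[0,0,0],[0,0,0],[0,0,0]]' --rot '[[0,0,0],[0,0,0],[0,0,0],[0,0,0],[0,0,0],[0,0,0],[0,0,0],[0,0,0],[0,0,0],[0,0,0]]' --claw '[0,0,0,0,0,0,0,0,0,0]'

```text
time: 6.4
position: [0.615, -0.1173, 0.02]
ee_rot: [-3.141, 0.001, 0.01]
force: [-13.0, -2.0, 9.0]
gripper_width: 0.0001
```

Run:
```python
from h import *
c=cap('top');w=cloud(c);im=c['pixels'];z=w[...,2]
m=np.zeros(z.shape,bool);m[170:260,300:440]=1
m&=(z>.03)&(z<.055)&(im.max(-1)<110);m&=~np.isnan(z)
P=w[m];r=cv2.minAreaRect(P[:,:2].astype(np.float32));print(r,len(P));print(cv2.boxPoints(r))
s=get_state();print(s['position'],s['force'])
```

```text
((0.5941169857978821, -0.12218526005744934), (0.3230564296245575, 0.04432223364710808), 67.24563598632812) 312
[[ 0.51120454 -0.26257047]
 [ 0.55207723 -0.27971348]
 [ 0.67702943  0.01819995]
 [ 0.63615674  0.03534296]]
[ 0.61502724 -0.1172553   0.01997953] [-13.43716898  -2.1856177    9.59149625]
```

Force is 13 N at the predicted stop position, so the leg is fully open. Now to the crate's -y wall.

Run:
```python
from plan import *
plan([(.598,-.117,.02,0,0),(.598,-.117,.17,0,50,4),(.5522,-.4517,.17,-13.3,50),(.5522,-.4517,.042,-13.3,50,5),(.5522,-.4517,.042,-13.3,0,3)],start=(.615,-.117,.02,0))
```

```text
slide [[-17,0,0],[0,0,-38],[0,0,-37],[0,0,-38],[0,0,-37],[-6,42,0],[-4,42,0],[-4,42,0],[-2,42,0],[0,42,0]]
rot [[0,0,0],[0,0,0],[0,0,0],[0,0,0],[0,0,0],[0,0,1.7],[0,0,1.6],[0,0,1.7],[0,0,1.6],[0,0,1.7]]
claw [0, 50, 50, 50, 50, 50, 50, 50, 50, 50]
slide [[0,43,0],[2,42,0],[2,42,0],[0,0,26],[0,0,25],[0,0,26],[0,0,25],[0,0,26],[0,0,0],[0,0,0]]
rot [[0,0,1.7],[0,0,1.6],[0,0,1.7],[0,0,0],[0,0,0],[0,0,0],[0,0,0],[0,0,0],[0,0,0],[0,0,0]]
claw [50, 50, 50, 50, 50, 50, 50, 50, 0, 0]
slide [[0,0,0],[0,0,0],[0,0,0],[0,0,0],[0,0,0],[0,0,0],[0,0,0],[0,0,0],[0,0,0],[0,0,0]]
rot [[0,0,0],[0,0,0],[0,0,0],[0,0,0],[0,0,0],[0,0,0],[0,0,0],[0,0,0],[0,0,0],[0,0,0]]
claw [0, 0, 0, 0, 0, 0, 0, 0, 0, 0]
end [ 0.5518 -0.4518  0.042 ] [ 3.12  -0.364  0.   ]
```

Request:
apply_moves --slide '[[-20,0,0],[0,0,-38],[0,0,-37],[0,0,-38],[0,0,-37],[-6,42,0],[-4,42,0],[-4,42,0],[-2,42,0],[0,42,0]]' --rot '[[0,0,0],[0,0,0],[0,0,0],[0,0,0],[0,0,0],[0,0,1.7],[0,0,1.6],[0,0,1.7],[0,0,1.6],[0,0,1.7]]' --claw '[0,50,50,50,50,50,50,50,50,50]'

```text
time: 7.7
position: [0.5702, -0.3277, 0.1705]
ee_rot: [3.133, -0.23, 0.002]
force: [0.4, -0.2, 0.0]
gripper_width: 0.05
```

Request:
apply_moves --slide '[[0,43,0],[2,42,0],[2,42,0],[0,0,26],[0,0,25],[0,0,26],[0,0,25],[0,0,26],[0,0,0],[0,0,0]]' --rot '[[0,0,1.7],[0,0,1.6],[0,0,1.7],[0,0,0],[0,0,0],[0,0,0],[0,0,0],[0,0,0],[0,0,0],[0,0,0]]' --claw '[50,50,50,50,50,50,50,50,20,20]'

```text
time: 8.95
position: [0.5526, -0.4524, 0.0433]
ee_rot: [3.12, -0.365, 0.002]
force: [-0.8, 0.5, 0.1]
gripper_width: 0.0202
```

Run:
```python
from h import *
c=cap('top');w=cloud(c);im=c['pixels'];z=w[...,2]
s=get_state();print(s['position'],s['force'],s['gripper_width'])
# opened leg and ledge refine: leg top pixels
m=np.zeros(z.shape,bool);m[170:240,312:440]=1
m&=(z>.036)&(z<.052)&(im.max(-1)<110)
n,l,st,_=cv2.connectedComponentsWithStats(m.astype(np.uint8));k=1+np.argmax(st[1:,4]);P=w[l==k]
r=cv2.minAreaRect(P[:,:2].astype(np.float32));print('leg',r,len(P))
m=np.zeros(z.shape,bool);m[150:240,296:340]=1;m&=(z>.036)&(z<.052)&(im.max(-1)>150)
P=w[m];print('ledge',cv2.minAreaRect(P[:,:2].astype(np.float32)),len(P))
x=w[150:240,200:305];q=x[(x[...,2]>.165)&(x[...,2]<.185)]
print('traywalls',cv2.minAreaRect(q[:,:2].astype(np.float32)))
cv2.imwrite('pics/t2.png',cv2.resize(im[140:300,280:560],None,fx=2.8,fy=2.8))
```

```text
[ 0.55269419 -0.45263747  0.04365796] [ 0.23339103 -0.87174508 -0.3370439 ] 0.020146441141255564
leg ((0.6351865530014038, -0.06697540730237961), (0.1531292200088501, 0.017652602866292), 87.98429870605469) 481
ledge ((0.6403824090957642, 0.03635679930448532), (0.05342332646250725, 0.1374742090702057), 89.52094268798828) 859
traywalls ((0.6423701643943787, 0.14637863636016846), (0.1704004555940628, 0.14184460043907166), 88.02067565917969)
```

View pics/t2.png

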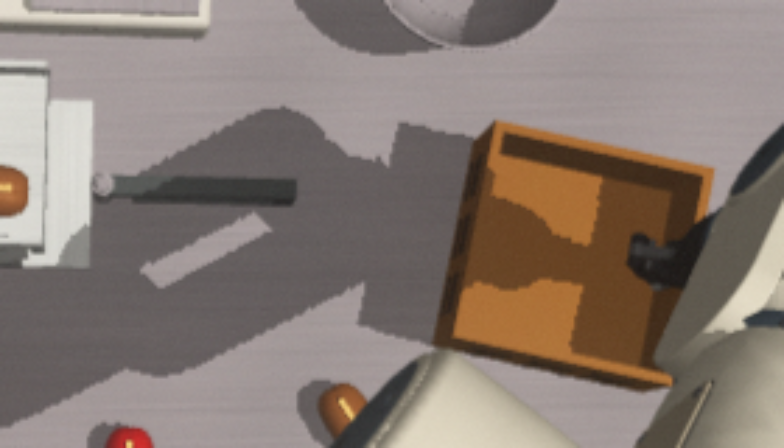

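The leg is fully open and parallel to the stand's -y. The jaw straddles the crate wall at (690,250) of the crop. Close and lift.

Request:
apply_moves --slide '[[0,0,0],[0,0,0],[0,0,0],[0,0,0],[0,0,-10],[0,0,-15],[0,0,-20],[0,0,-20],[0,0,0],[0,0,0]]' --rot '[[0,0,0],[0,0,0],[0,0,0],[0,0,0],[0,0,0],[0,0,0],[0,0,0],[0,0,0],[0,0,0],[0,0,0]]' --claw '[0,0,0,0,0,0,0,0,0,0]'

```text
time: 10.25
position: [0.5517, -0.4518, 0.1072]
ee_rot: [-3.12, 0.365, 0.0]
force: [-0.0, -0.1, -3.4]
gripper_width: 0.0072
```

Run:
```python
from h import *
c=cap('side');s=get_state();print(s['position'],s['ee_rot'],s['force'],s['gripper_width'])
w=cloud(c);im=c['pixels'].astype(int)
hs=cv2.cvtColor(c['pixels'],cv2.COLOR_BGR2HSV)
m=(hs[...,0]>5)&(hs[...,0]<22)&(hs[...,1]>120);m[:,:300]=0;m[:80]=0;m[210:]=0;m&=(w[...,0]<.75)&(w[...,0]>.4)&(w[...,1]<-.2)
P=w[m];print(len(P),np.percentile(P[:,2],[1,50,99]))
for y0 in np.arange(-.46,-.24,.03):
    q=P[(P[:,1]>y0)&(P[:,1]<y0+.03)]
    if len(q):print(y0.round(2),len(q),np.percentile(q[:,2],[3,97]).round(3))
cv2.imwrite('pics/s3.png',cv2.resize(c['pixels'][80:240,260:480],None,fx=3,fy=3))
```

```text
[ 0.55142582 -0.45160295  0.10664341] [-3.11972412e+00  3.64749512e-01  1.52827086e-03] [-0.23567138  0.48161423 -2.73681212] 0.006764472418582437
5317 [-0.24764064  0.09654615  0.15194747]
-0.46 971 [0.069 0.15 ]
-0.43 549 [0.069 0.15 ]
-0.4 512 [0.068 0.149]
-0.37 255 [0.072 0.15 ]
-0.34 198 [0.075 0.151]
-0.31 939 [0.067 0.15 ]
-0.28 765 [0.067 0.15 ]
```

View pics/s3.png

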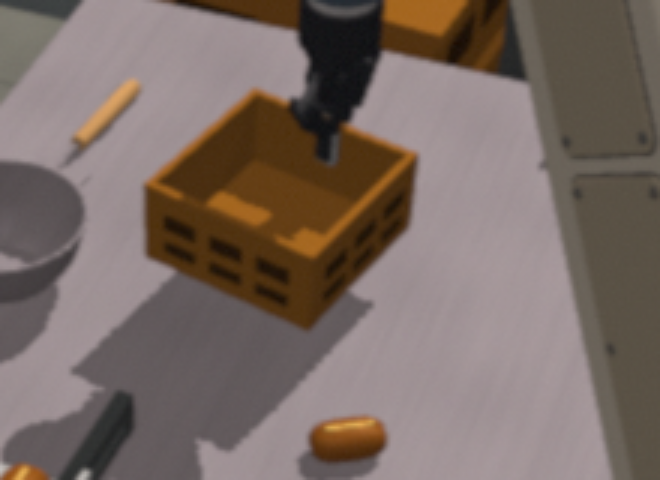

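Run:
```python
from plan import *
plan([(.6325,-.15,.107,-2.1,0,10),(.632,-.127,.107,-2.1,0,4)],dec=1)
```

```text
slide [[0.9,-31.2,0],[1.6,-31.2,0],[2.1,-31.2,-0.1],[2.8,-31.1,0],[3.3,-31,0],[4,-31,0],[4.6,-30.9,0],[5.2,-30.8,-0.1],[5.8,-30.7,0],[6.4,-30.5,0]]
rot [[0,0,-1.1],[0,0,-1.1],[0,0,-1.2],[0,0,-1.1],[0,0,-1.1],[0,0,-1.1],[0,0,-1.2],[0,0,-1.1],[0,0,-1.1],[0,0.1,-1.1]]
claw [0, 0, 0, 0, 0, 0, 0, 0, 0, 0]
slide [[-0.3,-5.8,0],[-0.4,-5.7,0],[-0.3,-5.8,0],[-0.4,-5.7,0],[0,0,0],[0,0,0],[0,0,0],[0,0,0],[0,0,0],[0,0,0]]
rot [[0,0,0],[0,0,0],[0,0,0],[0,0,0],[0,0,0],[0,0,0],[0,0,0],[0,0,0],[0,0,0],[0,0,0]]
claw [0, 0, 0, 0, 0, 0, 0, 0, 0, 0]
end [ 0.632 -0.127  0.107] [-3.14e+00  5.90e-02 -1.00e-03]
```

Request:
apply_moves --slide '[[1,-31.2,0],[1.6,-31.2,0],[2.1,-31.2,0],[2.8,-31.1,0],[3.3,-31,0],[4,-31,0],[4.6,-30.9,0],[5.2,-30.8,0],[5.8,-30.7,0],[6.4,-30.5,0]]' --rot '[[0,0,-1.1],[0,0,-1.1],[0,0,-1.2],[0,0,-1.1],[0,0,-1.1],[0,0,-1.1],[0,0,-1.2],[0,0,-1.1],[0,0,-1.1],[0,0,-1.1]]' --claw '[0,0,0,0,0,0,0,0,0,0]'

```text
time: 11.55
position: [0.6326, -0.1493, 0.1063]
ee_rot: [-3.141, 0.058, 0.003]
force: [-0.1, 0.1, -3.5]
gripper_width: 0.0074
```

Request:
apply_moves --slide '[[0,0,0],[-0.3,-5.8,0],[-0.4,-5.7,0],[-0.3,-5.8,0],[-0.4,-5.7,0],[0,0,0],[0,0,0],[0,0,0],[0,0,0],[0,0,0]]' --rot '[[0,0,0],[0,0,0],[0,0,0],[0,0,0],[0,0,0],[0,0,0],[0,0,0],[0,0,0],[0,0,0],[0,0,0]]' --claw '[0,0,0,0,0,0,0,0,0,0]'

```text
time: 12.8
position: [0.6325, -0.1275, 0.1073]
ee_rot: [3.141, -0.059, 0.0]
force: [0.0, 0.1, -2.4]
gripper_width: 0.0072
```

Run:
```python
from h import *
c=cap('top');s=get_state();print(s['position'],s['force'],s['gripper_width'])
w=cloud(c);z=w[...,2];hs=cv2.cvtColor(c['pixels'],cv2.COLOR_BGR2HSV)
m=(hs[...,0]>5)&(hs[...,0]<22)&(hs[...,1]>120)&(z>.12)&(z<.17)&(w[...,1]<.06)&(w[...,1]>-.25)&(w[...,0]>.45)
m=cv2.morphologyEx(m.astype(np.uint8),cv2.MORPH_OPEN,np.ones((2,2)))>0
P=w[m];print(len(P),cv2.minAreaRect(P[:,:2].astype(np.float32)),np.percentile(P[:,2],[2,50,98]))
c=cap('side');cv2.imwrite('pics/s4.png',cv2.resize(c['pixels'][130:330,180:420],None,fx=3,fy=3))
```

```text
[ 0.63253029 -0.12748867  0.10727741] [-0.06889516 -0.6060808  -2.94773323] 0.0072445875995018755
916 ((0.6049089431762695, -0.025280170142650604), (0.16186226904392242, 0.17916251718997955), 52.082523345947266) [nan nan nan]
```

View pics/s4.png

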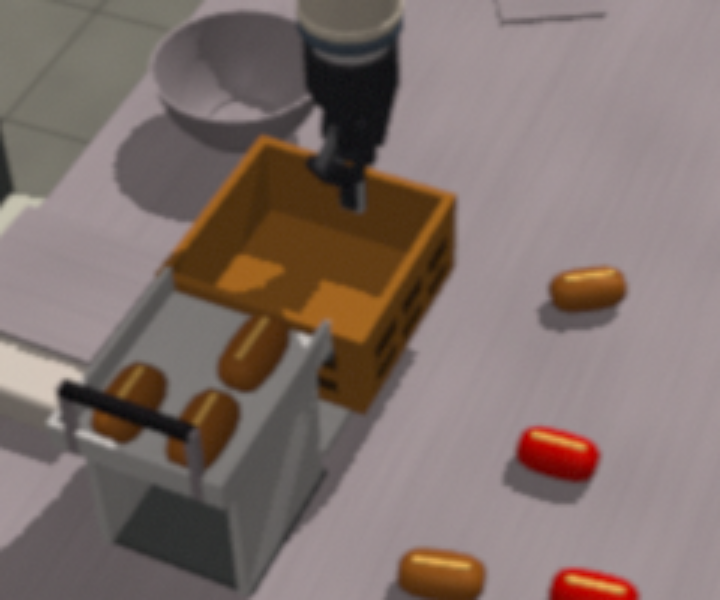

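Request:
apply_moves --slide '[[0,0,5],[0,0,5],[0,0,4],[0,0,3],[0,0,1],[0,0,1],[0,0,1],[0,0,0],[0,0,0],[0,0,0]]' --rot '[[0,0,0],[0,0,0],[0,0,0],[0,0,0],[0,0,0],[0,0,0],[0,0,0],[0,0,0],[0,0,0],[0,0,0]]' --claw '[0,0,0,0,0,0,0,0,0,0]'

```text
time: 14.15
position: [0.6328, -0.1276, 0.0888]
ee_rot: [3.141, -0.059, 0.001]
force: [-4.2, -0.3, 9.4]
gripper_width: 0.0073
```

Touchdown. Release and rise.

Request:
apply_moves --slide '[[0,0,-1],[0,0,0],[0,0,0],[0,0,0],[0,0,-25],[0,0,-40],[0,0,-50],[0,0,-40],[-50,0,0],[-50,0,0]]' --rot '[[0,0,0],[0,0,0],[0,0,0],[0,0,0],[0,0,0],[0,0,0],[0,0,0],[0,0,0],[0,0,0],[0,0,0]]' --claw '[10,25,30,30,30,30,30,30,30,30]'

```text
time: 15.4
position: [0.5317, -0.1236, 0.2436]
ee_rot: [3.141, -0.058, 0.001]
force: [-0.2, -0.8, 0.2]
gripper_width: 0.0301
```

Request:
apply_moves --slide '[[-50,0,0],[-50,0,0],[-50,0,0],[0,0,0],[0,0,0],[0,0,0],[0,0,0],[0,0,0],[0,0,0],[0,0,0]]' --rot '[[0,0,0],[0,0,0],[0,0,0],[0,0,0],[0,0,0],[0,0,0],[0,0,0],[0,0,0],[0,0,0],[0,0,0]]' --claw '[30,30,30,30,30,30,30,30,30,30]'

```text
time: 16.65
position: [0.3827, -0.118, 0.2432]
ee_rot: [-3.141, 0.059, 0.0]
force: [0.5, -0.6, 0.3]
gripper_width: 0.03
```

```bash
cat > meas.py <<'E'
from h import *
c=cap('top');w=cloud(c);z=w[...,2];hs=cv2.cvtColor(c['pixels'],cv2.COLOR_BGR2HSV)
br=(hs[...,0]>5)&(hs[...,0]<22)&(hs[...,1]>110)
m=br&(z>.121)&(z<.14)&(w[...,1]<.055)&(w[...,1]>-.25)&(w[...,0]>.5)
n,l,st,_=cv2.connectedComponentsWithStats(m.astype(np.uint8));
P=w[m];print('crate rim',len(P),cv2.minAreaRect(P[:,:2].astype(np.float32)),np.percentile(P[:,2],[2,50,98]))
m=br&(z>.008)&(z<.06)&(w[...,0]<.66)&(w[...,1]<.5)
n,l,st,ce=cv2.connectedComponentsWithStats(m.astype(np.uint8))
for i in range(1,n):
    if st[i,4]>150:
        P=w[l==i];q=P[:,:2]-P[:,:2].mean(0);e=np.linalg.svd(q,full_matrices=False)[2][0];r=cv2.minAreaRect(P[:,:2].astype(np.float32))
        print('roll',st[i,4],ce[i].round(0),'c',np.round(r[0],4),np.round(r[1],3),'ang',np.degrees(np.arctan2(e[1],e[0])).round(1)%180)
s=get_state();print(s['time'],s['position'],s['force'])
E
python3 meas.py
```

```text
crate rim 1251 ((0.6353411674499512, -0.04077984392642975), (0.18007199466228485, 0.18140193819999695), 88.06915283203125) [0.12215945 0.12840572 0.13431031]
roll 2962 [341. 216.] c [ 0.6124 -0.0401] [0.165 0.099] ang 89.7
roll 201 [111. 215.] c [0.6239 0.4912] [0.009 0.071] ang 178.4
roll 427 [144. 245.] c [0.5538 0.4172] [0.038 0.066] ang 166.5
roll 412 [263. 289.] c [0.4489 0.1403] [0.064 0.037] ang 12.599999999999994
roll 420 [211. 292.] c [0.4418 0.2613] [0.065 0.037] ang 52.5
16.7 [ 0.38272597 -0.1180648   0.24328072] [ 0.29019745 -0.30277041  0.17772563]
```

The crate stands at (0.6353, -0.0408), 0.5 mm from rest_mid, and square to the stand within 0.2°. Now the tray handle.

Run:
```python
from plan import *
plan([(.40,-.09,.31,-2.1,50),(.6455,.228,.31,-2.1,50),(.6455,.228,.201,-2.1,50,4)],start=(.383,-.118,.243,-3.34+1.24))
a0=np.arctan2(75,167.5);r=183.5
t=np.linspace(0,1.06,21);y=r*np.cos(a0+t);z=r*np.sin(a0+t)
print([[0,float(-round(a,1)),float(-round(b,1))] for a,b in zip(np.diff(y),np.diff(z))])
```

```text
slide [[8,-14,-33],[8,-15,-34],[26,-36,0],[26,-37,0],[26,-36,0],[26,-36,0],[26,-36,0],[26,-37,0],[26,-36,0],[26,-36,0]]
rot [[0,0,0],[0,0,0],[0,0,0],[0,0,0],[0,0,0],[0,0,0],[0,0,0],[0,0,0],[0,0,0],[0,0,0]]
claw [50, 50, 50, 50, 50, 50, 50, 50, 50, 50]
slide [[26,-36,0],[0,0,27],[0,0,27],[0,0,28],[0,0,27],[0,0,0],[0,0,0],[0,0,0],[0,0,0],[0,0,0]]
rot [[0,0,0],[0,0,0],[0,0,0],[0,0,0],[0,0,0],[0,0,0],[0,0,0],[0,0,0],[0,0,0],[0,0,0]]
claw [50, 50, 50, 50, 50, 50, 50, 50, 50, 50]
end [0.6458 0.2276 0.201 ] [ 3.141 -0.058 -0.   ]
[[0, 4.2, -8.8], [0, 4.7, -8.5], [0, 5.1, -8.3], [0, 5.5, -8.0], [0, 6.0, -7.7], [0, 6.4, -7.4], [0, 6.7, -7.0], [0, 7.1, -6.6], [0, 7.4, -6.3], [0, 7.8, -5.9], [0, 8.1, -5.4], [0, 8.3, -5.0], [0, 8.6, -4.6], [0, 8.8, -4.1], [0, 9.0, -3.6], [0, 9.2, -3.1], [0, 9.4, -2.6], [0, 9.5, -2.1], [0, 9.6, -1.6], [0, 9.7, -1.1]]
```

Request:
apply_moves --slide '[[8,-14,-33],[8,-15,-34],[26,-36,0],[26,-37,0],[26,-36,0],[26,-36,0],[26,-36,0],[26,-37,0],[26,-36,0],[26,-36,0]]' --rot '[[0,0,0],[0,0,0],[0,0,0],[0,0,0],[0,0,0],[0,0,0],[0,0,0],[0,0,0],[0,0,0],[0,0,0]]' --claw '[50,50,50,50,50,50,50,50,50,50]'

```text
time: 17.95
position: [0.6192, 0.1936, 0.3101]
ee_rot: [3.141, -0.059, -0.0]
force: [0.1, -0.1, -0.2]
gripper_width: 0.0505
```

Request:
apply_moves --slide '[[26,-36,0],[0,0,27],[0,0,27],[0,0,28],[0,0,27],[0,0,0],[0,0,0],[0,0,0],[0,0,0],[0,0,0]]' --rot '[[0,0,0],[0,0,0],[0,0,0],[0,0,0],[0,0,0],[0,0,0],[0,0,0],[0,0,0],[0,0,0],[0,0,0]]' --claw '[50,50,50,50,50,30,20,0,0,0]'

```text
time: 19.2
position: [0.6466, 0.2275, 0.2029]
ee_rot: [-3.14, 0.059, -0.004]
force: [-0.4, -1.2, 7.0]
gripper_width: 0.0116
```

Request:
apply_moves --slide '[[0,0,0],[0,0,0],[0,0,0],[0,0,0],[0,0,-1],[0,0,0],[0,0,0],[0,0,0],[0,0,0],[0,0,0]]' --rot '[[0,0,0],[0,0,0],[0,0,0],[0,0,0],[0,0,0],[0,0,0],[0,0,0],[0,0,0],[0,0,0],[0,0,0]]' --claw '[0,0,0,0,0,0,0,0,0,0]'

```text
time: 20.45
position: [0.6465, 0.2274, 0.2029]
ee_rot: [-3.141, 0.059, -0.003]
force: [4.1, -0.9, 5.5]
gripper_width: 0.0116
```

Run:
```python
from h import *
s=get_state();print(s['position'],s['force'],s['gripper_width'])
c=cap('wrist');cv2.imwrite('pics/w5.png',c['pixels'])
```

```text
[0.64650887 0.22743006 0.2028839 ] [ 4.07569031 -0.93434624  5.4983958 ] 0.011563936523669731
```

View pics/w5.png

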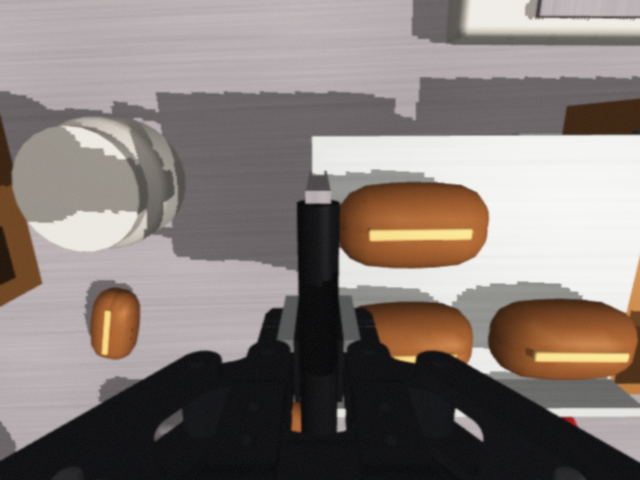

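The bar is clamped centrally at (318,320). Now lift along the arc, the first half first.

Request:
apply_moves --slide '[[0,4.2,-8.8],[0,4.7,-8.5],[0,5.1,-8.3],[0,5.5,-8.0],[0,6.0,-7.7],[0,6.4,-7.4],[0,6.7,-7.0],[0,7.1,-6.6],[0,7.4,-6.3],[0,7.8,-5.9]]' --rot '[[0,0,0],[0,0,0],[0,0,0],[0,0,0],[0,0,0],[0,0,0],[0,0,0],[0,0,0],[0,0,0],[0,0,0]]' --claw '[0,0,0,0,0,0,0,0,0,0]'

```text
time: 21.75
position: [0.6445, 0.1696, 0.2782]
ee_rot: [-3.135, 0.058, -0.005]
force: [5.7, 10.4, 5.7]
gripper_width: 0.0118
```

Request:
apply_moves --slide '[[0,8.1,-5.4],[0,8.3,-5.0],[0,8.6,-4.6],[0,8.8,-4.1],[0,9.0,-3.6],[0,9.2,-3.1],[0,9.4,-2.6],[0,9.5,-2.1],[0,0,0],[0,0,0]]' --rot '[[0,0,0],[0,0,0],[0,0,0],[0,0,0],[0,0,0],[0,0,0],[0,0,0],[0,0,0],[0,0,0],[0,0,0]]' --claw '[0,0,0,0,0,0,0,0,0,0]'

```text
time: 23.0
position: [0.6421, 0.098, 0.3099]
ee_rot: [-3.136, 0.058, -0.007]
force: [2.0, 6.5, 14.8]
gripper_width: 0.0117
```

Run:
```python
from h import *
s=get_state();print(s['position'],s['force'],s['gripper_width'])
c=cap('side');cv2.imwrite('pics/s6.png',cv2.resize(c['pixels'][110:350,160:440],None,fx=2.5,fy=2.5))
```

```text
[0.64212747 0.0980014  0.30994103] [ 1.99621054  6.4723426  14.76949242] 0.011711314068388476
```

View pics/s6.png

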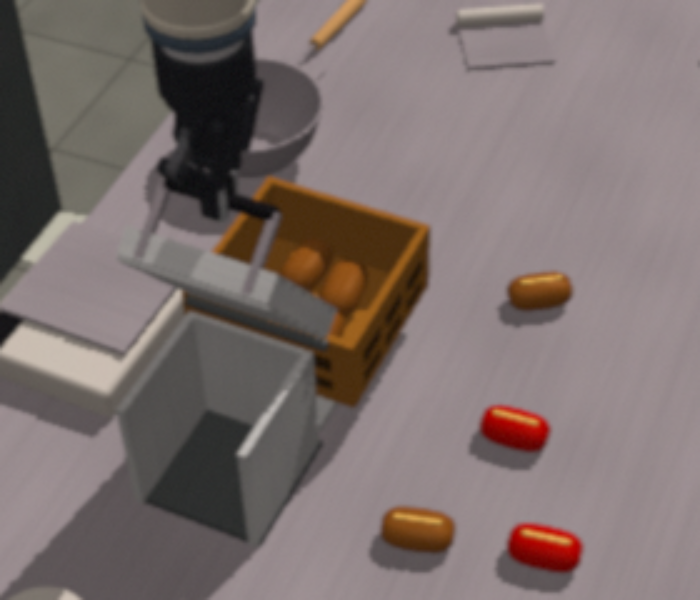

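At least two rolls are visible in the crate. Lift a little further and hold so that the third slides too.

Request:
apply_moves --slide '[[0,9.6,-1.6],[0,7,-0.5],[0,0,0],[0,0,0],[0,0,0],[0,0,0],[0,0,0],[0,0,0],[0,0,0],[0,0,0]]' --rot '[[0,0,0],[0,0,0],[0,0,0],[0,0,0],[0,0,0],[0,0,0],[0,0,0],[0,0,0],[0,0,0],[0,0,0]]' --claw '[0,0,0,0,0,0,0,0,0,0]'

```text
time: 24.3
position: [0.6415, 0.08, 0.3116]
ee_rot: [-3.139, 0.058, -0.007]
force: [2.4, 2.4, 13.8]
gripper_width: 0.0117
```

Run:
```python
from h import *
s=get_state();print(s['position'],s['force'],s['gripper_width'])
c=cap('top');w=cloud(c);im=c['pixels'];hs=cv2.cvtColor(im,cv2.COLOR_BGR2HSV)
c2=cap('wrist')
a=cv2.resize(im[130:270,270:410],(420,420),interpolation=cv2.INTER_CUBIC);b=cv2.resize(c2['pixels'],(380,285))
o=np.zeros((420,800,3),np.uint8);o[:,:420]=a;o[:285,420:]=b;cv2.imwrite('pics/m7.png',o)
```

```text
[0.64150726 0.0800458  0.31164721] [ 2.36694266  2.44691944 13.78015437] 0.011721067864856901
```

View pics/m7.png

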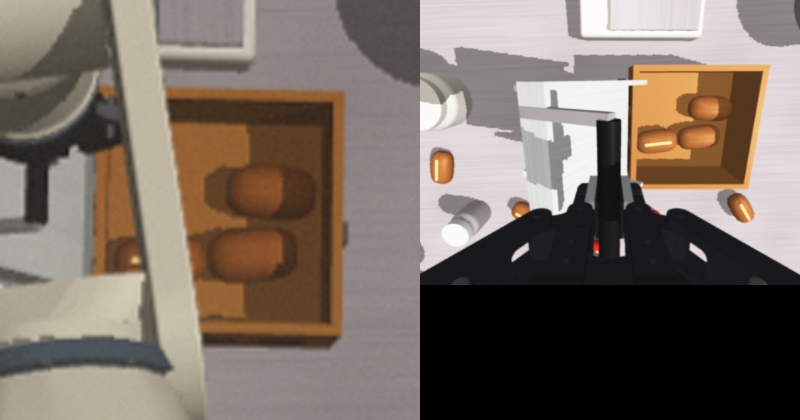

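All three tray rolls are in the crate (seen at (270,190), (250,252) and (130,255) in the left panel). Lower the tray along the same arc.

Request:
apply_moves --slide '[[0,-7,0.5],[0,-9.6,1.6],[0,-9.5,2.1],[0,-9.4,2.6],[0,-9.2,3.1],[0,-9,3.6],[0,-8.8,4.1],[0,-8.6,4.6],[0,-8.3,5],[0,-8.1,5.4]]' --rot '[[0,0,0],[0,0,0],[0,0,0],[0,0,0],[0,0,0],[0,0,0],[0,0,0],[0,0,0],[0,0,0],[0,0,0]]' --claw '[0,0,0,0,0,0,0,0,0,0]'

```text
time: 25.65
position: [0.6441, 0.1666, 0.2765]
ee_rot: [3.141, -0.058, 0.002]
force: [6.1, -0.9, -0.0]
gripper_width: 0.0119
```

Request:
apply_moves --slide '[[0,-7.8,5.9],[0,-7.4,6.3],[0,-7.1,6.6],[0,-6.7,7],[0,-6.4,7.4],[0,-6,7.7],[0,-5.5,8],[0,-5.1,8.3],[0,-4.7,8.5],[0,-4.2,8.8]]' --rot '[[0,0,0],[0,0,0],[0,0,0],[0,0,0],[0,0,0],[0,0,0],[0,0,0],[0,0,0],[0,0,0],[0,0,0]]' --claw '[0,0,0,0,0,0,0,0,0,0]'

```text
time: 26.9
position: [0.6457, 0.2276, 0.2017]
ee_rot: [3.141, -0.058, -0.0]
force: [-2.5, -8.0, 41.5]
gripper_width: 0.0118
```

Request:
apply_moves --slide '[[0,0,-1.5],[0,0,0],[0,0,0],[0,0,0],[0,0,0],[0,0,-25],[0,0,-45],[0,0,-40],[0,0,0],[0,0,0]]' --rot '[[0,0,0],[0,0,0],[0,0,0],[0,0,0],[0,0,0],[0,0,0],[0,0,0],[0,0,0],[0,0,0],[0,0,0]]' --claw '[0,15,40,60,60,60,60,60,60,60]'

```text
time: 28.15
position: [0.6454, 0.2273, 0.3132]
ee_rot: [3.141, -0.059, -0.001]
force: [0.1, 0.1, -0.8]
gripper_width: 0.0601
```

```bash
python3 meas.py
python3 - <<'E'
from plan import *
c=load('top');w=cloud(c);z=w[...,2]
v,u=np.mgrid[:480,:640]
m=(u<130)&(v<240)&(z>.05);P=w[m];print('bigcrate ymin xmin',np.nanpercentile(P[:,1],1),np.nanpercentile(P[:,0],1),np.nanmax(P[:,2]))
g=(w[...,1]<.07)&(w[...,1]>-.14)&(w[...,0]>.54)&(w[...,0]<.73)&(v<280)
xs=np.arange(.55,.73,.02);ys=np.arange(.05,-.14,-.02)
for x in xs[::-1]:
    print('%.2f'%x,[int(1e3*np.nanmedian(z[g&(abs(w[...,0]-x)<.01)&(abs(w[...,1]-y)<.01)])) if (g&(abs(w[...,0]-x)<.01)&(abs(w[...,1]-y)<.01)).any() else -1 for y in ys])
cv2.imwrite('pics/t8.png',c['pixels'])
E
```

```text
crate rim 1246 ((0.6350393891334534, -0.04087064415216446), (0.18011149764060974, 0.1819641888141632), 88.01547241210938) [0.1221873  0.12850849 0.13476239]
roll 1816 [341. 218.] c [ 0.611  -0.0404] [0.166 0.097] ang 80.4
roll 195 [111. 215.] c [0.624  0.4915] [0.01  0.072] ang 179.3
roll 193 [267. 286.] c [0.4525 0.1301] [0.065 0.018] ang 18.099999999999994
roll 408 [406. 290.] c [ 0.4415 -0.1888] [0.064 0.038] ang 31.19999999999999
28.2 [0.64510689 0.22712481 0.31243931] [-0.63759391 -0.03200869 -0.4892415 ]
bigcrate ymin xmin 0.24798575639860393 0.5342100817626413 0.7280267645255766
0.71 [128, 55, 57, 58, 59, 66, 63, 68, 76, 115]
0.69 [125, 52, 51, 52, 51, 50, 50, 52, 52, 117]
0.67 [126, 52, 52, 52, 52, 53, 84, 84, 79, 118]
0.65 [113, 52, 51, 50, 51, 54, 81, 83, 78, 113]
0.63 [93, 52, 52, 56, 51, 56, 78, 73, 52, 122]
0.61 [90, 79, 85, 84, 77, 84, 84, 82, 52, 112]
0.59 [53, 54, 77, 75, 53, 58, 55, 53, 51, 123]
0.57 [52, 50, 52, 52, 51, 51, 51, 52, 52, 126]
0.55 [3, 77, 74, 85, 93, 97, 82, 100, 97, 91]
```

View pics/t8.png

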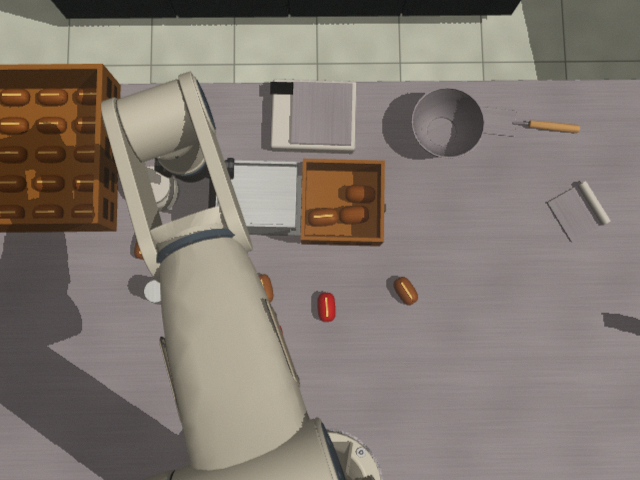

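The tray is level and empty, with three rolls in the crate. Stray s4 is unmoved at (406,290). I'll hover over s1 and measure it up close.

```bash
cat > wr.py <<'E'
from h import *
def rolls():
    c=cap('wrist');w=cloud(c);z=w[...,2];hs=cv2.cvtColor(c['pixels'],cv2.COLOR_BGR2HSV)
    m=(hs[...,0]>5)&(hs[...,0]<22)&(hs[...,1]>110)&(z>.006)&(z<.045)
    n,l,st,ce=cv2.connectedComponentsWithStats(m.astype(np.uint8))
    for i in range(1,n):
        if st[i,4]>150:
            P=w[l==i];r=cv2.minAreaRect(P[:,:2].astype(np.float32));b=cv2.boxPoints(r);e=max(b[1]-b[0],b[2]-b[1],key=np.linalg.norm)
            print('roll',st[i,4],ce[i].round(0),'c',np.round(r[0],4),np.round(r[1],3),'ang',(np.degrees(np.arctan2(e[1],e[0]))%180).round(1),'zmax',P[:,2].max().round(3))
    s=get_state();print(s['time'],s['position'],s['force'],s['gripper_width'])
E
python3 - <<'E'
from plan import *
c=load('top');print(ray(c,117,230,0),ray(c,119,70,.1),ray(c,119,225,.1))
w=cloud(c);print(w[215,112:122,1:].round(3).tolist())
plan([(.5538,.4172,.22,-14,60)])
E
```

```text
[0.59201068 0.48857791 0.        ] [0.94573195 0.46242257 0.1       ] [0.58879582 0.45273857 0.1       ]
[[0.489, 0.037], [0.493, 0.019], [0.492, 0.014], [0.492, 0.007], [0.489, 0.01], [0.49, -0.003], [0.485, 0.006], [0.486, -0.003], [0.482, 0.002], [0.48, -0.001]]
slide [[-20,-37,18],[-21,-37,19],[-22,-35,18],[-25,-35,19],[-25,-34,18],[0,0,0],[0,0,0],[0,0,0],[0,0,0],[0,0,0]]
rot [[0,0,2.4],[0,0,2.3],[0,0.1,2.4],[0,0,2.4],[0.1,0,2.4],[0,0,0],[0,0,0],[0,0,0],[0,0,0],[0,0,0]]
claw [60, 60, 60, 60, 60, 60, 60, 60, 60, 60]
end [0.554  0.4176 0.2204] [-3.117  0.384 -0.   ]
```

Request:
apply_moves --slide '[[-20,-37,18],[-21,-37,19],[-22,-35,18],[-25,-35,19],[-25,-34,18],[0,0,0],[0,0,0],[0,0,0],[0,0,0],[0,0,0]]' --rot '[[0,0,2.4],[0,0,2.3],[0,0,2.4],[0,0,2.4],[0,0,2.4],[0,0,0],[0,0,0],[0,0,0],[0,0,0],[0,0,0]]' --claw '[60,60,60,60,60,60,60,60,60,60]'

```text
time: 29.45
position: [0.5553, 0.4174, 0.2222]
ee_rot: [-3.118, 0.385, -0.001]
force: [-0.9, 0.4, -0.3]
gripper_width: 0.0602
```

```bash
python3 -c "
from wr import *;rolls()"
```

```text
roll 21200 [ 60. 116.] c [0.6902 0.6243] [0.172 0.179] ang 179.8 zmax 0.045
roll 2315 [196.  95.] c [0.6698 0.4878] [0.003 0.16 ] ang 179.9 zmax 0.045
roll 2663 [317. 214.] c [0.554  0.4169] [0.038 0.066] ang 165.2 zmax 0.037
roll 1727 [626. 249.] c [0.4511 0.1528] [0.023 0.065] ang 174.1 zmax 0.035
roll 2411 [506. 288.] c [0.4435 0.2628] [0.063 0.037] ang 54.8 zmax 0.037
29.5 [0.55516229 0.41748568 0.22210351] [-0.80475473 -0.63341446  0.61326711] 0.05977341837627425
```

Request:
apply_moves --slide '[[-1,0,44],[0,0,44],[0,0,44],[0,0,44],[0,0,30],[0,0,13],[0,0,0],[0,0,0],[0,0,0],[0,0,0]]' --rot '[[0,0,0.5],[0,0,0],[0,0,0],[0,0,0],[0,0,0],[0,0,0],[0,0,0],[0,0,0],[0,0,0],[0,0,0]]' --claw '[60,60,60,60,60,60,60,25,25,25]'

```text
time: 30.75
position: [0.5549, 0.4189, 0.0047]
ee_rot: [-3.114, 0.397, -0.003]
force: [-0.4, 0.3, 6.7]
gripper_width: 0.0393
```

Request:
apply_moves --slide '[[0,0,0],[0,0,-20],[0,0,-40],[0,0,-45],[0,0,-45],[0,0,-45],[0,0,-30],[0,0,0],[0,0,0],[0,0,0]]' --rot '[[0,0,0],[0,0,0],[0,0,0],[0,0,0],[0,0,0],[0,0,0],[0,0,0],[0,0,0],[0,0,0],[0,0,0]]' --claw '[25,25,25,25,25,25,25,25,25,25]'

```text
time: 32.0
position: [0.5531, 0.4176, 0.2263]
ee_rot: [3.115, -0.397, -0.003]
force: [-0.2, 0.9, -0.3]
gripper_width: 0.0393
```

Run:
```python
from plan import *
s=get_state();print(s['position'],s['force'],s['gripper_width'])
plan([(.62,.25,.30,-6,25),(.672,-.005,.26,-2,25),(.672,-.005,.10,-2,25,4)],dec=0)
```

```text
[0.55310014 0.4175698  0.22628214] [-0.2225777   0.86696293 -0.31730012] 0.03933025589787084
slide [[21,29,-15],[21,30,-14],[19,30,-15],[19,31,-15],[18,31,-15],[13,41,7],[13,42,6],[12,42,7],[11,42,7],[11,42,7]]
rot [[0,0,-1.7],[0,0,-1.7],[0.1,0.1,-1.7],[0,0,-1.7],[0,0,-1.7],[0,0,-0.7],[0,0,-0.6],[0,0,-0.7],[0,0,-0.7],[0,0,-0.7]]
claw [25, 25, 25, 25, 25, 25, 25, 25, 25, 25]
slide [[11,42,6],[0,0,40],[0,0,40],[0,0,40],[0,0,40],[0,0,0],[0,0,0],[0,0,0],[0,0,0],[0,0,0]]
rot [[0,0,-0.6],[0,0,0],[0,0,0],[0,0,0],[0,0,0],[0,0,0],[0,0,0],[0,0,0],[0,0,0],[0,0,0]]
claw [25, 25, 25, 25, 25, 25, 25, 25, 25, 25]
end [ 0.6719 -0.0053  0.1004] [ 3.141 -0.056 -0.   ]
```

Request:
apply_moves --slide '[[21,29,-15],[21,30,-14],[19,30,-15],[19,31,-15],[18,31,-15],[13,41,7],[13,42,6],[12,42,7],[11,42,7],[11,42,7]]' --rot '[[0,0,-1.7],[0,0,-1.7],[0,0,-1.7],[0,0,-1.7],[0,0,-1.7],[0,0,-0.7],[0,0,-0.6],[0,0,-0.7],[0,0,-0.7],[0,0,-0.7]]' --claw '[25,25,25,25,25,25,25,25,25,25]'

```text
time: 33.25
position: [0.6632, 0.0362, 0.2662]
ee_rot: [3.141, -0.072, -0.003]
force: [-0.2, -0.3, -0.9]
gripper_width: 0.0391
```

Request:
apply_moves --slide '[[11,42,6],[0,0,40],[0,0,40],[0,0,40],[0,0,40],[0,0,0],[0,0,0],[0,0,0],[0,0,0],[0,0,0]]' --rot '[[0,0,-0.6],[0,0,0],[0,0,0],[0,0,0],[0,0,0],[0,0,0],[0,0,0],[0,0,0],[0,0,0],[0,0,0]]' --claw '[25,25,25,25,25,25,50,52,52,52]'

```text
time: 34.5
position: [0.673, -0.0048, 0.1027]
ee_rot: [-3.141, 0.056, -0.002]
force: [-0.1, 0.6, 0.6]
gripper_width: 0.052
```

Run:
```python
from plan import *
s=get_state();print(s['position'],s['force'],s['gripper_width'])
plan([(.672,-.005,.24,-2,52),(.51,.0,.25,25,60),(.445,.255,.2,50,60)],start=(.672,-.005,.1,-2))
```

```text
[ 0.672985   -0.00476483  0.10268349] [-0.12997449  0.61634468  0.5946806 ] 0.05198095176798957
slide [[0,0,-47],[0,0,-46],[0,0,-47],[-41,0,-3],[-40,-4,-2],[-39,-10,-3],[-38,-14,-2],[8,-43,8],[11,-42,9],[15,-42,8]]
rot [[0,0,0],[0,0,0],[0,0,0],[0,0,-6.7],[0,0,-6.8],[0,0,-6.8],[0,0,-6.7],[0,0,-4.2],[0,0,-4.1],[0,0,-4.2]]
claw [52, 52, 52, 60, 60, 60, 60, 60, 60, 60]
slide [[17,-40,8],[20,-39,9],[23,-37,8],[0,0,0],[0,0,0],[0,0,0],[0,0,0],[0,0,0],[0,0,0],[0,0,0]]
rot [[0,0,-4.2],[0,0,-4.1],[0,0,-4.2],[0,0,0],[0,0,0],[0,0,0],[0,0,0],[0,0,0],[0,0,0],[0,0,0]]
claw [60, 60, 60, 60, 60, 60, 60, 60, 60, 60]
end [0.4454 0.255  0.2   ] [ 2.847  1.328 -0.   ]
```

Request:
apply_moves --slide '[[0,0,-47],[0,0,-46],[0,0,-47],[-41,0,-3],[-40,-4,-2],[-39,-10,-3],[-38,-14,-2],[8,-43,8],[11,-42,9],[15,-42,8]]' --rot '[[0,0,0],[0,0,0],[0,0,0],[0,0,-6.7],[0,0,-6.8],[0,0,-6.8],[0,0,-6.7],[0,0,-4.2],[0,0,-4.1],[0,0,-4.2]]' --claw '[52,52,52,60,60,60,60,60,60,60]'

```text
time: 35.75
position: [0.4781, 0.1296, 0.2271]
ee_rot: [2.974, 1.011, 0.002]
force: [-0.0, 0.2, 0.4]
gripper_width: 0.06
```

Request:
apply_moves --slide '[[17,-40,8],[20,-39,9],[23,-37,8],[0,0,0],[0,0,0],[0,0,0],[0,0,0],[0,0,0],[0,0,0],[0,0,0]]' --rot '[[0,0,-4.2],[0,0,-4.1],[0,0,-4.2],[0,0,0],[0,0,0],[0,0,0],[0,0,0],[0,0,0],[0,0,0],[0,0,0]]' --claw '[60,60,60,60,60,60,60,60,60,60]'

```text
time: 37.0
position: [0.4463, 0.2553, 0.2018]
ee_rot: [2.848, 1.326, -0.0]
force: [-0.2, -0.1, -0.0]
gripper_width: 0.0602
```

```bash
python3 -c "
from wr import *;rolls()"
```

```text
roll 3075 [309. 215.] c [0.4411 0.2613] [0.066 0.039] ang 52.7 zmax 0.038
roll 1908 [399. 307.] c [0.4482 0.1421] [0.066 0.036] ang 8.4 zmax 0.037
roll 237 [323. 409.] c [0.3332 0.1136] [0.048 0.008] ang 5.3 zmax 0.037
37.05 [0.44623875 0.25537409 0.20178164] [ 0.33130478 -0.15592199  0.75893707] 0.060588852059199776
```

Run:
```python
from plan import *
plan([(.4411,.2613,.16,52.5,60),(.4411,.2613,.003,52.5,60,4)])
# carry
plan([(.4411,.2613,.2,52.5,25,5),(.53,.0,.23,10,25),(.605,-.075,.23,-2,25),(.605,-.075,.13,-2,25,3)],start=(.4411,.2613,.003,52.5))
```

```text
slide [[1,-8,42],[0,0,39],[0,0,39],[0,0,40],[0,0,39],[0,0,0],[0,0,0],[0,0,0],[0,0,0],[0,0,0]]
rot [[0,0,-2.5],[0,0,0],[0,0,0],[0,0,0],[0,0,0],[0,0,0],[0,0,0],[0,0,0],[0,0,0],[0,0,0]]
claw [60, 60, 60, 60, 60, 60, 60, 60, 60, 60]
end [0.4408 0.2613 0.0028] [-2.818 -1.388  0.   ]
slide [[0,0,-39],[0,0,-40],[0,0,-39],[0,0,-40],[0,0,-39],[-26,38,-5],[-20,41,-5],[-15,44,-5],[-10,45,-5],[-5,46,-5]]
rot [[0,0,0],[0,0,0],[0,0,0],[0,0,0],[0,0,0],[0,0,7.1],[0,0,7.1],[0,0,7.1],[0,0,7],[0,0,7.1]]
claw [25, 25, 25, 25, 25, 25, 25, 25, 25, 25]
slide [[2,45,-5],[20,29,0],[22,28,0],[24,26,0],[0,0,33],[0,0,34],[0,0,33],[0,0,0],[0,0,0],[0,0,0]]
rot [[0,0,7.1],[0,0,4],[0,0,4],[0,0,4],[0,0,0],[0,0,0],[0,0,0],[0,0,0],[0,0,0],[0,0,0]]
claw [25, 25, 25, 25, 25, 25, 25, 25, 25, 25]
end [ 0.6047 -0.0752  0.13  ] [ 3.141 -0.055  0.   ]
```

Request:
apply_moves --slide '[[1,-8,42],[0,0,39],[0,0,39],[0,0,40],[0,0,39],[0,0,0],[0,0,0],[0,0,0],[0,0,0],[0,0,0]]' --rot '[[0,0,-2.5],[0,0,0],[0,0,0],[0,0,0],[0,0,0],[0,0,0],[0,0,0],[0,0,0],[0,0,0],[0,0,0]]' --claw '[60,60,60,60,60,60,25,25,25,25]'

```text
time: 38.3
position: [0.4418, 0.2619, 0.0042]
ee_rot: [-2.818, -1.388, -0.004]
force: [-0.4, -0.5, 9.1]
gripper_width: 0.0396
```

Request:
apply_moves --slide '[[0,0,-39],[0,0,-40],[0,0,-39],[0,0,-40],[0,0,-39],[-26,38,-5],[-20,41,-5],[-15,44,-5],[-10,45,-5],[-5,46,-5]]' --rot '[[0,0,0],[0,0,0],[0,0,0],[0,0,0],[0,0,0],[0,0,7.1],[0,0,7.1],[0,0,7.1],[0,0,7],[0,0,7.1]]' --claw '[25,25,25,25,25,25,25,25,25,25]'

```text
time: 39.55
position: [0.5149, 0.0415, 0.2257]
ee_rot: [3.108, 0.46, 0.002]
force: [0.7, 0.4, -1.1]
gripper_width: 0.0384
```

Request:
apply_moves --slide '[[2,45,-5],[20,29,0],[22,28,0],[24,26,0],[0,0,33],[0,0,33],[0,0,33],[0,0,28],[0,0,0],[0,0,0]]' --rot '[[0,0,7.1],[0,0,4],[0,0,4],[0,0,4],[0,0,0],[0,0,0],[0,0,0],[0,0,0],[0,0,0],[0,0,0]]' --claw '[25,25,25,25,25,25,25,25,25,45]'

```text
time: 40.8
position: [0.6049, -0.0754, 0.1042]
ee_rot: [3.141, -0.056, 0.003]
force: [0.2, 0.7, -0.4]
gripper_width: 0.0449
```

Run:
```python
from plan import *
s=get_state();print(s['position'],s['force'],s['gripper_width'])
plan([(.605,-.075,.103,-2,52,2),(.605,-.075,.23,-2,52),(.5,.03,.23,3,60),(.448,.135,.2,10,60)],start=(.605,-.075,.103,-2))
```

```text
[ 0.60487716 -0.07538348  0.10418809] [ 0.17683275  0.73138757 -0.35839179] 0.04494819490947975
slide [[0,0,0],[0,0,0],[0,0,-42],[0,0,-43],[0,0,-42],[-27,-25,0],[-27,-26,0],[-26,-27,0],[-25,-27,0],[-16,-36,10]]
rot [[0,0,0],[0,0,0],[0,0,0],[0,0,0],[0,0,0],[0,0,-1.3],[0,0,-1.2],[0,0,-1.2],[0,0,-1.3],[0,0,-2.3]]
claw [52, 52, 52, 52, 52, 60, 60, 60, 60, 60]
slide [[-14,-36,10],[-12,-37,10],[0,0,0],[0,0,0],[0,0,0],[0,0,0],[0,0,0],[0,0,0],[0,0,0],[0,0,0]]
rot [[0,0,-2.4],[0,0,-2.3],[0,0,0],[0,0,0],[0,0,0],[0,0,0],[0,0,0],[0,0,0],[0,0,0],[0,0,0]]
claw [60, 60, 60, 60, 60, 60, 60, 60, 60, 60]
end [0.4482 0.135  0.2   ] [ 3.13   0.274 -0.   ]
```

Request:
apply_moves --slide '[[0,0,0],[0,0,0],[0,0,-42],[0,0,-43],[0,0,-42],[-27,-25,0],[-27,-26,0],[-26,-27,0],[-25,-27,0],[-16,-36,10]]' --rot '[[0,0,0],[0,0,0],[0,0,0],[0,0,0],[0,0,0],[0,0,-1.3],[0,0,-1.2],[0,0,-1.2],[0,0,-1.3],[0,0,-2.3]]' --claw '[52,52,52,52,52,60,60,60,60,60]'

```text
time: 42.05
position: [0.4811, 0.0658, 0.2209]
ee_rot: [-3.138, -0.145, -0.004]
force: [-0.7, 0.2, -0.9]
gripper_width: 0.06
```

Request:
apply_moves --slide '[[-14,-36,10],[-12,-37,10],[0,0,0],[0,0,0],[0,0,0],[0,0,0],[0,0,0],[0,0,0],[0,0,0],[0,0,0]]' --rot '[[0,0,-2.4],[0,0,-2.3],[0,0,0],[0,0,0],[0,0,0],[0,0,0],[0,0,0],[0,0,0],[0,0,0],[0,0,0]]' --claw '[60,60,60,60,60,60,60,60,60,60]'

```text
time: 43.3
position: [0.4475, 0.1348, 0.1998]
ee_rot: [-3.13, -0.273, -0.0]
force: [0.0, 1.5, -0.5]
gripper_width: 0.06
```

```bash
python3 -c "
from wr import *;rolls()"
```

```text
roll 3109 [312. 215.] c [0.4491 0.1394] [0.065 0.039] ang 11.3 zmax 0.037
roll 247 [471. 298.] c [ 0.4035 -0.0063] [0.046 0.008] ang 2.5 zmax 0.038
roll 275 [318. 348.] c [0.3335 0.1142] [0.047 0.007] ang 6.9 zmax 0.038
43.35 [0.44748006 0.13482673 0.19978523] [ 0.3234305  -0.37885015 -0.01587947] 0.06002233567201801
```

Run:
```python
from plan import *
plan([(.4491,.1394,.16,12,60),(.4491,.1394,.003,12,60,4)])
plan([(.4491,.1394,.21,12,25,5),(.53,.0,.23,5,25),(.605,-.01,.23,-2,25),(.605,-.01,.103,-2,25,4)],start=(.4491,.1394,.003,12))
```

```text
slide [[2,-4,40],[0,0,39],[0,0,39],[0,0,40],[0,0,39],[0,0,0],[0,0,0],[0,0,0],[0,0,0],[0,0,0]]
rot [[0,0,-2],[0,0,0],[0,0,0],[0,0,0],[0,0,0],[0,0,0],[0,0,0],[0,0,0],[0,0,0],[0,0,0]]
claw [60, 60, 60, 60, 60, 60, 60, 60, 60, 60]
end [0.4488 0.1391 0.0028] [3.124 0.327 0.   ]
slide [[0,0,-41],[0,0,-42],[0,0,-41],[0,0,-42],[0,0,-41],[13,38,-5],[13,38,-5],[15,38,-5],[16,37,-5],[37,8,0]]
rot [[0,0,0],[0,0,0],[0,0,0],[0,0,0],[0,0,0],[0,0,1.8],[0,0,1.7],[0,0,1.8],[0,0,1.7],[0,0,3.5]]
claw [25, 25, 25, 25, 25, 25, 25, 25, 25, 25]
slide [[37,6,0],[0,0,32],[0,0,32],[0,0,31],[0,0,32],[0,0,0],[0,0,0],[0,0,0],[0,0,0],[0,0,0]]
rot [[0,0,3.5],[0,0,0],[0,0,0],[0,0,0],[0,0,0],[0,0,0],[0,0,0],[0,0,0],[0,0,0],[0,0,0]]
claw [25, 25, 25, 25, 25, 25, 25, 25, 25, 25]
end [ 0.6046 -0.0102  0.103 ] [ 3.141 -0.055  0.   ]
```

Request:
apply_moves --slide '[[2,-4,40],[0,0,39],[0,0,39],[0,0,40],[0,0,39],[0,0,0],[0,0,0],[0,0,0],[0,0,0],[0,0,0]]' --rot '[[0,0,-2],[0,0,0],[0,0,0],[0,0,0],[0,0,0],[0,0,0],[0,0,0],[0,0,0],[0,0,0],[0,0,0]]' --claw '[60,60,60,60,60,60,25,25,25,25]'

```text
time: 44.6
position: [0.4498, 0.1394, 0.0041]
ee_rot: [-3.124, -0.327, -0.004]
force: [-1.3, -1.2, 9.0]
gripper_width: 0.039
```

Request:
apply_moves --slide '[[0,0,-41],[0,0,-42],[0,0,-41],[0,0,-42],[0,0,-41],[13,38,-5],[13,38,-5],[15,38,-5],[16,37,-5],[37,8,0]]' --rot '[[0,0,0],[0,0,0],[0,0,0],[0,0,0],[0,0,0],[0,0,1.8],[0,0,1.7],[0,0,1.8],[0,0,1.7],[0,0,3.5]]' --claw '[25,25,25,25,25,25,25,25,25,25]'

```text
time: 45.85
position: [0.5671, -0.0077, 0.231]
ee_rot: [3.141, 0.034, 0.002]
force: [1.9, 0.1, -0.1]
gripper_width: 0.0387
```

Run:
```python
from wr import *
s=get_state();print(s['position'],s['force'],s['gripper_width'])
c=cap('wrist');cv2.imwrite('pics/w9.png',c['pixels'])
```

```text
[ 0.56710616 -0.00770693  0.23101917] [ 1.94404998  0.07279263 -0.06144001] 0.038659599653831055
```

View pics/w9.png

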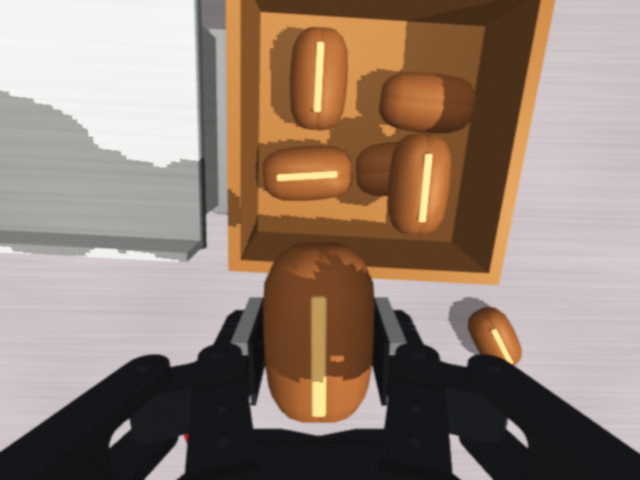

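Five rolls sit properly in the crate, the sixth is in the grip, and s4 is visible at (495,335). Drop the sixth, then go to s4.

Request:
apply_moves --slide '[[37,6,0],[0,0,32],[0,0,32],[0,0,31],[0,0,32],[0,0,0],[0,0,0],[0,0,0],[0,0,0],[0,0,0]]' --rot '[[0,0,3.5],[0,0,0],[0,0,0],[0,0,0],[0,0,0],[0,0,0],[0,0,0],[0,0,0],[0,0,0],[0,0,0]]' --claw '[25,25,25,25,25,25,45,52,52,52]'

```text
time: 47.15
position: [0.6044, -0.0106, 0.1034]
ee_rot: [-3.141, 0.056, -0.001]
force: [-0.2, 0.6, -0.4]
gripper_width: 0.0517
```

Run:
```python
from plan import *
s=get_state();print(s['position'],s['force'],s['gripper_width'])
plan([(.605,-.01,.23,-2,52),(.445,-.182,.2,30,60)],start=(.605,-.01,.103,-2))
```

```text
[ 0.60442781 -0.01057488  0.10340177] [-0.23249717  0.57101359 -0.37057809] 0.05172516546625415
slide [[0,0,-42],[0,0,-43],[0,0,-42],[-31,35,6],[-34,32,6],[-38,28,6],[-41,23,6],[-43,19,6],[0,0,0],[0,0,0]]
rot [[0,0,0],[0,0,0],[0,0,0],[0,0,-6.4],[0,0,-6.4],[0,0,-6.4],[0,0,-6.4],[0,0,-6.4],[0,0,0],[0,0,0]]
claw [52, 52, 52, 60, 60, 60, 60, 60, 60, 60]
end [ 0.4451 -0.1818  0.2   ] [ 3.035  0.813 -0.   ]
```

Request:
apply_moves --slide '[[0,0,-42],[0,0,-43],[0,0,-42],[-31,35,6],[-34,32,6],[-38,28,6],[-41,23,6],[-43,19,6],[0,0,0],[0,0,0]]' --rot '[[0,0,0],[0,0,0],[0,0,0],[0,0,-6.4],[0,0,-6.4],[0,0,-6.4],[0,0,-6.4],[0,0,-6.4],[0,0,0],[0,0,0]]' --claw '[52,52,52,60,60,60,60,60,60,60]'

```text
time: 48.4
position: [0.4446, -0.1823, 0.2002]
ee_rot: [3.035, 0.809, 0.001]
force: [0.5, -0.1, 0.2]
gripper_width: 0.0602
```

```bash
python3 -c "
from wr import *;rolls()"
```

```text
roll 498 [ 92. 154.] c [ 0.4037 -0.006 ] [0.046 0.008] ang 2.2 zmax 0.038
roll 3160 [323. 226.] c [ 0.4402 -0.1902] [0.066 0.039] ang 30.4 zmax 0.038
48.45 [ 0.44491536 -0.18201653  0.20016921] [ 0.2590262  -0.20713608  0.39358122] 0.06007273218998529
```

Run:
```python
from plan import *
plan([(.4402,-.1899,.16,30.4,60),(.4402,-.1899,.003,30.4,60,4)])
plan([(.4402,-.1899,.21,30.4,25,5),(.675,-.068,.23,-2,25),(.675,-.068,.105,-2,25,4)],start=(.4402,-.1899,.003,30.4))
```

```text
slide [[-8,4,40],[0,0,39],[0,0,40],[0,0,39],[0,0,39],[0,0,0],[0,0,0],[0,0,0],[0,0,0],[0,0,0]]
rot [[0,0,-0.5],[0,0,0],[0,0,0],[0,0,0],[0,0,0],[0,0,0],[0,0,0],[0,0,0],[0,0,0],[0,0,0]]
claw [60, 60, 60, 60, 60, 60, 60, 60, 60, 60]
end [ 0.4402 -0.1895  0.0032] [3.031e+00 8.240e-01 1.000e-03]
slide [[0,0,-41],[0,0,-42],[0,0,-41],[0,0,-42],[0,0,-41],[44,2,-3],[44,-2,-4],[44,-6,-3],[43,-10,-3],[42,-14,-4]]
rot [[0,0,0],[0,0,0],[0,0,0],[0,0,0],[0,0,0],[0,0,5.4],[0,0,5.4],[0,0,5.4],[0,0,5.4],[0,0,5.4]]
claw [25, 25, 25, 25, 25, 25, 25, 25, 25, 25]
slide [[40,-18,-3],[0,0,31],[0,0,32],[0,0,31],[0,0,31],[0,0,0],[0,0,0],[0,0,0],[0,0,0],[0,0,0]]
rot [[0,0,5.4],[0,0,0],[0,0,0],[0,0,0],[0,0,0],[0,0,0],[0,0,0],[0,0,0],[0,0,0],[0,0,0]]
claw [25, 25, 25, 25, 25, 25, 25, 25, 25, 25]
end [ 0.6751 -0.0677  0.105 ] [ 3.141 -0.055  0.   ]
```

Request:
apply_moves --slide '[[-8,4,40],[0,0,39],[0,0,40],[0,0,39],[0,0,39],[0,0,0],[0,0,0],[0,0,0],[0,0,0],[0,0,0]]' --rot '[[0,0,-0.5],[0,0,0],[0,0,0],[0,0,0],[0,0,0],[0,0,0],[0,0,0],[0,0,0],[0,0,0],[0,0,0]]' --claw '[60,60,60,60,60,60,25,25,25,25]'

```text
time: 49.7
position: [0.4403, -0.1901, 0.0042]
ee_rot: [3.03, 0.825, 0.003]
force: [0.3, 1.3, 8.9]
gripper_width: 0.0393
```

Request:
apply_moves --slide '[[0,0,-41],[0,0,-42],[0,0,-41],[0,0,-42],[0,0,-41],[44,2,-3],[44,-2,-4],[44,-6,-3],[43,-10,-3],[42,-14,-4]]' --rot '[[0,0,0],[0,0,0],[0,0,0],[0,0,0],[0,0,0],[0,0,5.4],[0,0,5.4],[0,0,5.4],[0,0,5.4],[0,0,5.4]]' --claw '[25,25,25,25,25,25,25,25,25,25]'

```text
time: 50.95
position: [0.6361, -0.0869, 0.2275]
ee_rot: [3.14, 0.09, 0.001]
force: [-0.2, -1.6, -0.0]
gripper_width: 0.0394
```

Request:
apply_moves --slide '[[40,-18,-3],[0,0,31],[0,0,32],[0,0,31],[0,0,31],[0,0,0],[0,0,0],[0,0,0],[0,0,0],[0,0,0]]' --rot '[[0,0,5.4],[0,0,0],[0,0,0],[0,0,0],[0,0,0],[0,0,0],[0,0,0],[0,0,0],[0,0,0],[0,0,0]]' --claw '[25,25,25,25,25,25,45,52,52,52]'

```text
time: 52.2
position: [0.6742, -0.0673, 0.1054]
ee_rot: [3.141, -0.053, 0.001]
force: [-0.5, -0.5, 0.8]
gripper_width: 0.052
```

Request:
apply_moves --slide '[[0,0,-30],[0,0,-40],[0,0,-40],[0,0,-20],[-30,35,0],[-30,40,0],[-40,45,0],[-40,45,0],[-40,45,0],[-40,45,0]]' --rot '[[0,0,0],[0,0,0],[0,0,0],[0,0,0],[0,0,0],[0,0,0],[0,0,0],[0,0,0],[0,0,0],[0,0,0]]' --claw '[52,52,52,52,52,52,52,52,52,52]'

```text
time: 53.45
position: [0.4437, -0.3156, 0.2342]
ee_rot: [-3.141, 0.053, 0.001]
force: [-0.2, -1.2, -0.4]
gripper_width: 0.0521
```

Request:
apply_moves --slide '[[-40,45,0],[-20,45,0],[0,45,0],[0,0,0],[0,0,0],[0,0,0],[0,0,0],[0,0,0],[0,0,0],[0,0,0]]' --rot '[[0,0,-8],[0,0,-8],[0,0,-8],[0,0,0],[0,0,0],[0,0,0],[0,0,0],[0,0,0],[0,0,0],[0,0,0]]' --claw '[52,52,52,52,52,52,52,52,52,52]'

```text
time: 54.7
position: [0.3998, -0.4487, 0.2348]
ee_rot: [3.083, 0.601, 0.0]
force: [-0.2, 0.3, 0.5]
gripper_width: 0.052
```

```bash
python3 meas.py
python3 - <<'E'
from h import *
c=load('top');w=cloud(c);z=w[...,2]
m=(w[...,1]<.035)&(w[...,1]>-.115)&(w[...,0]>.56)&(w[...,0]<.71);print('max z in crate',np.nanmax(z[m]))
for n,b in dict(shaker=(138,275,175,308),tub=(128,162,180,212)).items():
    q=np.zeros(z.shape,bool);q[b[1]:b[3],b[0]:b[2]]=1;P=w[q&(z>.07)];print(n,cv2.minAreaRect(P[:,:2].astype(np.float32)))
a=cv2.resize(c['pixels'],(480,360));b=cv2.resize(c['pixels'][150:255,215:395],(480,240));s=cap('side')['pixels'];s=cv2.resize(s,(320,240))
o=np.zeros((600,800,3),np.uint8);o[:360,:480]=a;o[360:,:480]=b;o[:240,480:]=s;cv2.imwrite('pics/f10.png',o)
E
```

```text
crate rim 1424 ((0.6356936693191528, -0.040872685611248016), (0.1800815910100937, 0.18162822723388672), 87.96697998046875) [0.12125595 0.12799099 0.13420319]
roll 1360 [341. 220.] c [ 0.6113 -0.0404] [0.166 0.098] ang 84.4
roll 198 [111. 215.] c [0.6243 0.4923] [0.009 0.071] ang 178.9
54.75 [ 0.39975986 -0.44875696  0.23480307] [0.40167302 0.68132704 0.2469575 ]
max z in crate 0.13016097233062007
shaker ((0.44307729601860046, 0.37452492117881775), (0.048494789749383926, 0.049296729266643524), 18.76725959777832)
tub ((0.6837357878684998, 0.39165422320365906), (0.08613277226686478, 0.08494462817907333), 40.706336975097656)
```

View pics/f10.png

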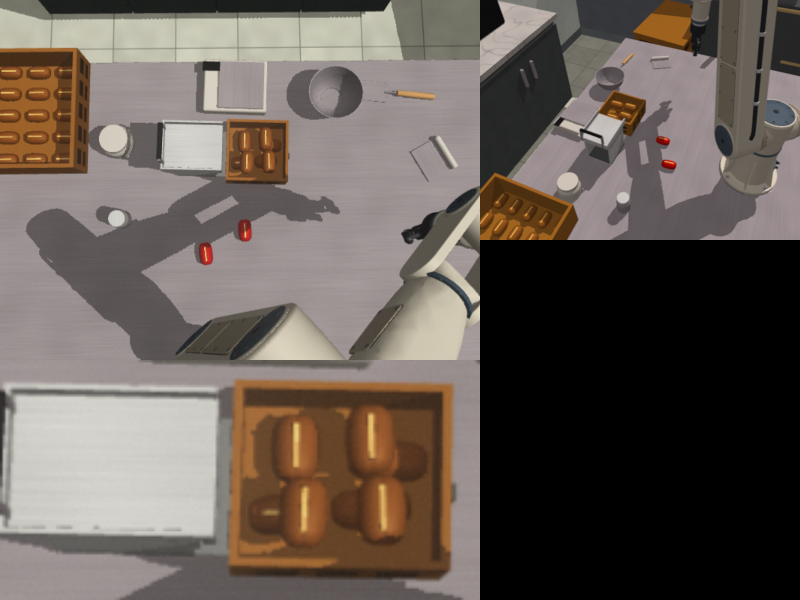

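```bash
python3 -c "
from plant import *;print(job_done())"
```

```text
the job is handed in; nothing more can be done
None
```

The job is done and handed in at about 55 s of the 210 s. All seven rolls, three off the tray and four loose ones, are in the crate.

- **Leg:** I swung it to its stop, where I felt about 13 N. The top camera showed it along the stand's -y.
- **Crate:** It was set on the ledge and leg about 0.5 mm from its place and square within about 0.2°. It was in the same spot at the end.
- **Tray:** I lifted it by the handle until the three rolls slid into the crate, then lowered it level. In the last top view it looks level and empty. Wrist force reached 41.5 N as the tray met its stop, before I let go.
- **Loose rolls:** I picked the four from the bench one by one and dropped them in. No brown roll is left loose on the bench.
- **Left alone:** The shaker and tub are within 1 mm of where they started, and I did not touch the red look-alikes.

In the last picture six rolls show clearly, with a seventh partly hidden under the top layer. The highest point measured inside the crate was 130 mm, about level with its rim. No check failed. I saw no grip slip and no roll knocked aside during the run.

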